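# Clamp the marked blank in the drill vise and hover the drill over its punch mark

## Task

Turn the vise's crank clockwise until its jaw has pressed the aluminium block firmly against the fixed jaw, and let go of the handle. Then lift the small cordless drill out of its wooden holder, carry it over the things standing between, and hold it upright with the tip of its bit straight over the punch mark on the block, about 5 mm above it, without the bit ever touching the block. Finish while holding it there, still and not touching, with everything else on the bench left where it stands.

Things in the scene. Friction and masses are not known exactly. Their poses are not given: they have to be found in the camera images.
- vise: blue drill vise on a wooden riser, fixed to the bench, place and yaw vary. Origin: centre of the riser's underside. +x runs along the screw from crank handle to fixed jaw, roughly to world +y (within 0.3 rad). Riser 230 x 140 x 45, base 200 x 100 (136 over lugs), bed under the block at z 63, jaw tops z 103, fixed jaw's gripping face x 66, nut lug x -100 to -80 up to z 100, screw axis y 0, z 83
- fixed_jaw: steel plate 6 x 100 x 36 of the vise's fixed jaw. Origin at the middle of its back face (x 72, y 0, z 84 in the vise's frame); its gripping face, 6 mm nearer the crank, looks to -x
- jaw: the vise's moving jaw, 100 wide, 50 long; axes as the vise's. Origin at the centre of its gripping face (x 7, y 0, z 83 in the vise's frame at crank value 0), which looks to +x. The screw drives it to +x by 6 mm a turn, carrying the crank along, until the block is squeezed between the jaws. Let go, the crank springs back by at most 0.3 rad and stays
- crank (a joint): turn of the crank, rad: 0 = arm straight up, grows clockwise as seen from the handle's end (looking along the vise's +x), which closes the jaw 6 mm a turn. Handle centre from crank_centre, in the vise's frame: y -38 sin(value), z +38 cos(value) mm. Starts at -2 to 2; near 9.4 the block is just gripped, from 9.55 it is firm. Turns at about 4 N at the handle, then rises steeply; 10 N is firm
- crank_centre (a point): the point on the screw's axis level with the middle of the handle's length, 184 mm to -x of the moving jaw's face and moving with the jaw; its axes are the vise's, whatever the crank's turn
- handle_mid (a point): centre of the crank's black handle, a sleeve 19 mm in diameter and 52 long, level along the vise's x axis, 38 mm off the screw's axis. It spins freely on its pin: grip it from above across its length and carry it round the circle, gripper always pointing down with its yaw unchanged. The crank's arm is 28 to 38 mm from this point towards +x; hub radius 12
- block: aluminium block 50 (x, between the jaws) x 100 (y) x 42 high, 0.57 kg, top face blued, lying loose on the vise's bed between the open jaws, its x axis along the vise's within about 2 degrees, 2 to 4 mm short of the fixed jaw. Origin: centre of its underside. Cranking pushes and squares it against the fixed jaw
- mark (a point): the punch mark: dark dot where two bright scribed lines cross inside a scribed 14 mm circle, in the top face of the block (x 0, y +22, z 42 in the block's frame)
- holder: dark wooden block 130 x 90 x 98 high, fixed to the bench but in a different place and yaw each time; origin: centre of its underside. Its bore, at x -15, y 0, is 43 mm wide in the upper 28 mm and 28 mm below, and the drill stands in it nose down; four small spare points stand 9 mm out of the top at x +48
- drill: cordless rotary drill, 162 long, about 0.45 kg, upright, nose down, in the holder. Origin: tip of its bit; z up along its axis. Bit 3.2 mm in diameter to z 28, collet and nose up to z 62 (at most 23 in diameter), then a round body 40 in diameter, z 62 to 162 (black, teal, black). In the holder the tip is 8 mm above the bench, the body shows from 98 to 170; 95 mm of straight lift frees it
- bit_tip (a point): the tip of the drill's bit (the drill's origin)
- glue: cream glue bottle with an orange cap, 60 in diameter, 145 high; one of three vessels that stand in a row between vise and holder; origin under its centre
- tin: brown tin, 74 in diameter, 105 high, in the same row; origin under its centre
- screws: jar of screws with a black cap, 68 in diameter, 95 high, in the same row; origin under its centre
- tape: yellow-green tape measure, 70 x 40 x 66 high; origin under its centre
- hammer: hammer lying on the bench
- screwdriver: red screwdriver lying on the bench
- pencils: round aluminium pot of pencils and pens, 80 in diameter, 180 high in all; origin under its centre
There are look-alikes about, which are no part of the job. What is shaped like the block but pink or turquoise is not meant.

How it is judged:
By the outcome, as a careful person would: the job done as asked, in the order asked, and still so for the second after the job is handed in, while the arm keeps its last pose, push and grip.
It also fails if it takes over 72 s, if anything falls off the work surface, if the arm or the gripper's body presses on something with over 40 N, if the wrist force passes 120 N, or if a joint passes its speed limit or range.

## Robot

A 6-joint arm with a two-finger parallel gripper is mounted at the origin on the work surface. World frame = base frame: x ahead of the robot, y to its left, z up, the work surface at z = 0. Lengths are in m, angles in rad, forces in N, time in s.
With the tool pointing down it reaches from about 0.35 to 0.975 m from the base axis. Payload 4.9 kg.
Tool frame: the origin (TCP) lies at the very end of the fingers, on their centre line; the grasp point (between the pads) lies 19 mm behind it (ctrl.pinch_z is the distance from the TCP to the grasp point, in m); z points along the fingers, y is the direction in which the jaws open and shut (so a half turn about z gives the same grasp; the last joint's range is limited). The gripper opens to 85 mm and grips with 20 to 120 N. Pads are 22 mm wide; open, the fingers measure 114 mm over their backs; the gripper's body (76 mm by 85 mm) begins 54 mm behind the grasp point. The pads swing forward as they close: fully open they stand 13 mm farther back than shut.
Start: joints at [-1.3, 0.053, 1.613, -0, 1.476, -0.119], TCP at [0.237, -0.578, 0.231] pointing down, gripper open.
Joint ranges: [-3.01, 3.01], [-1.01, 2.22], [0.06, 2.58], [-1.02, 4.17], [0.09, 2.62], [-3.14, 3.14]. Speed limits (rad/s): [2.57, 2.57, 3.14, 3.14, 3.14, 3.14].

## Interface

Orientations are given as a rotation vector (axis times angle).
In Python, from station import ctrl gives the robot as it stands.
- The arm moves only by the tool carry_out, never from a script. Its argument "series" is a list of rows, each a list of 7 numbers: the shift along the world's x, y, z each as a share of 0.025 m, from -1 to 1, then the turn, a rotation vector about the world's x, y, z each as a share of 0.1 rad, from -1 to 1, then the opening, from 0 (shut) to 1 (fully open). A call has 1 to 12 rows; each row shifts and turns the commanded pose from where the row before left it; what a row does not reach is not made up. A row lasts 1/10 s, in which the tool goes at most 50 mm and 8.59 degrees, less where a joint would pass 70% of its speed; a pose out of reach is approached as far as the arm can. A call with a number of a shift or a turn outside -1 to 1 is refused whole. A call with a gripper value outside its range is refused whole. The fingers move at their own pace and stop on an object; "grip_force" is the grip in N (left out, the last holds). Time passes only in rows, so rows that do not move let the fingers close. It gives the time, the measured TCP pose, the force and the opening at its end, in the units of the state.
- ctrl.get_obs(): the state, without advancing time (a new reading comes with each control period).
- ctrl.get_image(name): name is "scene" or "top"; returns a dict with "frame" (384x512x3 uint8, blue, green, red), "fx", "fy", "cx", "cy" (pixels), "k1" (the pictures are not rectified: a ray, as slopes to the right and down, at radius r is drawn at 1 + k1 r^2 times it, then the intrinsics apply), "R" (3x3) and "t" (3): a world point X has camera coordinates R X + t. Camera axes: x right, y down, z forward; pixel columns grow to the right and rows downward; lengths in m; the calibration is good to about 2 mm. A picture is of the moment at which its call begins. There is no depth.
- ctrl.finish_job(): hands the job in, once; it reports no verdict.
Trained networks look in a picture, given as the dict that the camera call returned (one of the last four; its "shot" number tells which), for a name from the list of things; names that differ only in an ending like _2 or _b are one class to them, and where a whole thing is asked for, a point or a joint stands for the part that bears it (a point fixed in the world has none). Each returns a list of dicts, best first, with "p" (0 to 1); they miss things now and then, are a little off and sometimes report something else, mostly with a low value. They report only what shows in the picture. A call takes as long as a camera call. They do not tell look-alikes from the thing itself.
- ctrl.trace(picture, name): "mask" (384x512 bool, what is visible of it) and "rect" ([left, top, width, height] as shares, 0 to 1, of the picture: columns of its width, rows of its height, round what is visible of it).
- ctrl.mark_of(picture, name): "position" ([column, row] as shares, 0 to 1, of the picture: columns of its width, rows of its height: a listed point, or the origin of a listed thing).
The state is a dict: "t": time; "q": joint angles; "dq": joint speeds; "effort": joint torques, N m; "tool_pos": TCP position; "tool_rot": TCP orientation; "contact_force": force on the tool from outside, world axes, zero at the start; "wrist_torque": the same for the moment, N m; "opening": finger opening in m.
Only numpy, scipy, OpenCV 4.12 (cv2) and the standard library are available. Lean on these libraries where they do the work, as an engineer would, in place of code of your own. Each camera call takes 0.05 s, during which the arm holds its last target.

## Working session

There is one attempt and no reset: what is moved stays moved. The work goes in short steps, Python scripts to look and compute and a tool call to move; the robot and the scene stay as the last step left them, time stands still between calls to the robot, and variables do not carry over. Pictures are saved under pics/ and viewed, and the job is handed in when it is done.

Besides the shell and the picture viewer there is one more tool, called after "Emit:" as a command line: name --pt "numbers of a row" for each row, then --argument value for the rest. carry_out: Moves the arm, as the interface text tells. Shift numbers are shares of 0.025 m and turn numbers shares of 0.1 rad, none past 1 either way. Its arguments: {"type":"object","properties":{"series":{"type":"array"},"grip_force":{"type":"number"}},"required":["series"]}

```bash
ls -la; mkdir -p pics
python3 - <<'E'
from station import ctrl
import cv2,json,numpy as np
print(ctrl.get_obs()); print(ctrl.pinch_z)
for n in("scene","top"):
    p=ctrl.get_image(n); cv2.imwrite(f"pics/{n}0.png",p["frame"]); print(n,{k:(v if k!="frame" else 0) for k,v in p.items()})
    for name in["vise","fixed_jaw","jaw","crank_centre","handle_mid","block","mark","holder","drill","bit_tip","glue","tin","screws","tape","pencils"]:
        try:
            r=ctrl.mark_of(p,name); print(name,[(round(d["position"][0]*512,1),round(d["position"][1]*384,1),round(d["p"],2)) for d in r[:4]])
        except Exception as e: print(name,e)
E
```

```text
total 12
drwxr-xr-x  3 agent agent 4096 Dec  6 00:21 .
drwxr-xr-x 23 root  root  4096 Dec  6 00:21 ..
drwxr-xr-x  2 agent agent 4096 Dec  6 00:21 pics
{'t': 0.0, 'q': array([-1.30002643e+00,  5.33493050e-02,  1.61429052e+00,  1.44004062e-05,
        1.47599430e+00, -1.18999641e-01]), 'dq': array([-0.0004379 , -0.00116422,  0.00214782,  0.00031525,  0.00057694,
        0.00087945]), 'effort': array([-2.14123042e-04, -3.93693602e+01, -3.70172632e+01, -2.65022763e-04,
        6.94878850e-03,  1.24062151e-05]), 'tool_pos': array([ 0.237322  , -0.57752002,  0.23006978]), 'tool_rot': array([-3.08012456e+00, -6.07983845e-01,  2.20515061e-04]), 'contact_force': array([ 0.41340233, -1.23131383,  0.24852656]), 'wrist_torque': array([-0.00280645, -0.03145263, -0.05483699]), 'opening': 0.08489223405286209}
0.0187
scene {'frame': 0, 'fx': 361.31802205205423, 'fy': 361.31802205205423, 'cx': 254.13615165906967, 'cy': 191.3233123945603, 'k1': -0.07065556614534738, 'R': array([[-0.47984167,  0.87718609,  0.01722016],
       [ 0.55348173,  0.31787997, -0.76981186],
       [-0.6807422 , -0.35985677, -0
[... 1013 characters left out ...]
.99574617]]), 't': array([0.00755588, 0.57384872, 1.6847418 ]), 'shot': 2}
vise [(304.2, 195.1, 0.98)]
fixed_jaw [(289.7, 195.1, 0.63)]
jaw [(305.8, 202.1, 0.62)]
crank_centre [(355.6, 199.6, 0.72)]
handle_mid [(306.3, 200.5, 0.71), (359.1, 194.2, 0.62)]
block [(303.8, 249.9, 0.97), (295.3, 199.9, 0.74), (374.0, 240.9, 0.59), (372.4, 170.8, 0.56)]
mark [(383.7, 238.2, 0.94), (370.8, 168.2, 0.91), (300.6, 202.5, 0.9), (296.7, 249.3, 0.56)]
holder [(179.9, 193.5, 0.67), (356.0, 200.5, 0.61)]
drill [(176.1, 197.4, 0.72)]
bit_tip []
glue [(243.3, 233.4, 0.77)]
tin [(232.4, 206.0, 0.83)]
screws [(228.8, 180.6, 0.71), (359.2, 199.6, 0.67)]
tape [(239.2, 145.7, 0.57)]
pencils [(196.8, 156.7, 0.71)]
```

Run:
```python
import cv2
for n in("scene","top"):
    im=cv2.imread(f"pics/{n}0.png"); cv2.imwrite(f"pics/{n}0b.png",cv2.resize(im,None,fx=1.56,fy=1.56,interpolation=cv2.INTER_CUBIC))
im=cv2.imread("pics/top0.png")[130:280,140:400]; cv2.imwrite("pics/top0c.png",cv2.resize(im,None,fx=3,fy=3,interpolation=cv2.INTER_CUBIC))
im=cv2.imread("pics/scene0.png")[110:300,110:370]; cv2.imwrite("pics/scene0c.png",cv2.resize(im,None,fx=3,fy=3,interpolation=cv2.INTER_CUBIC))
```

```text
(no output)
```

View pics/top0c.png

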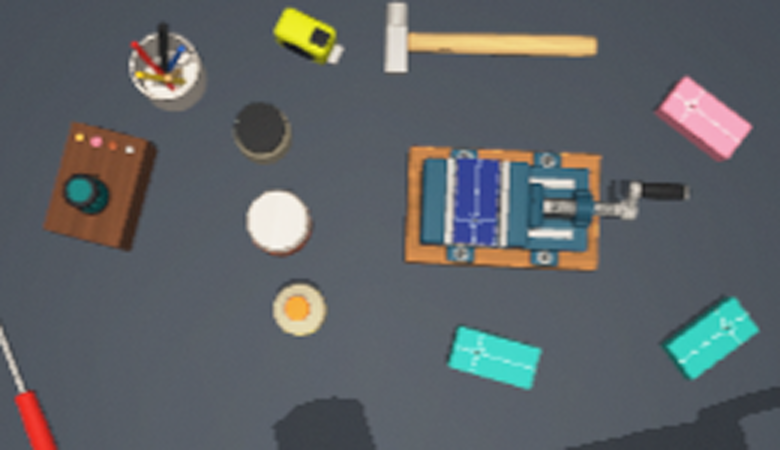

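View pics/scene0c.png

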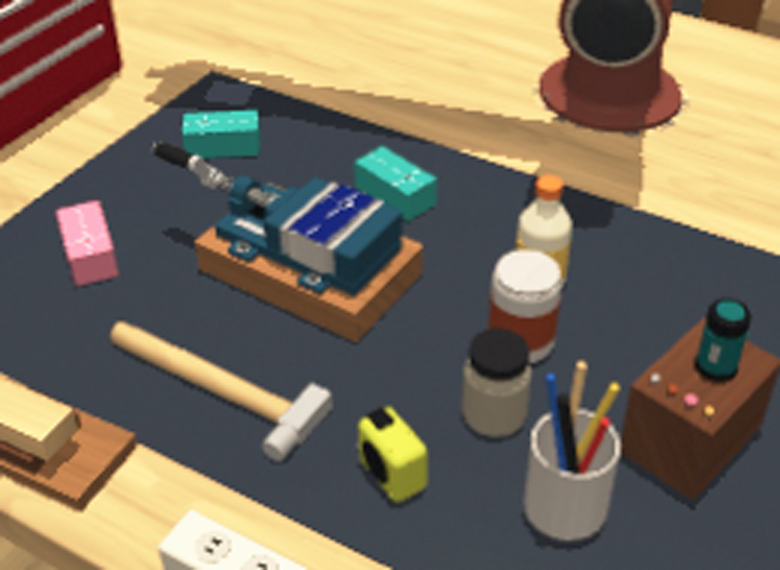

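View pics/scene0b.png

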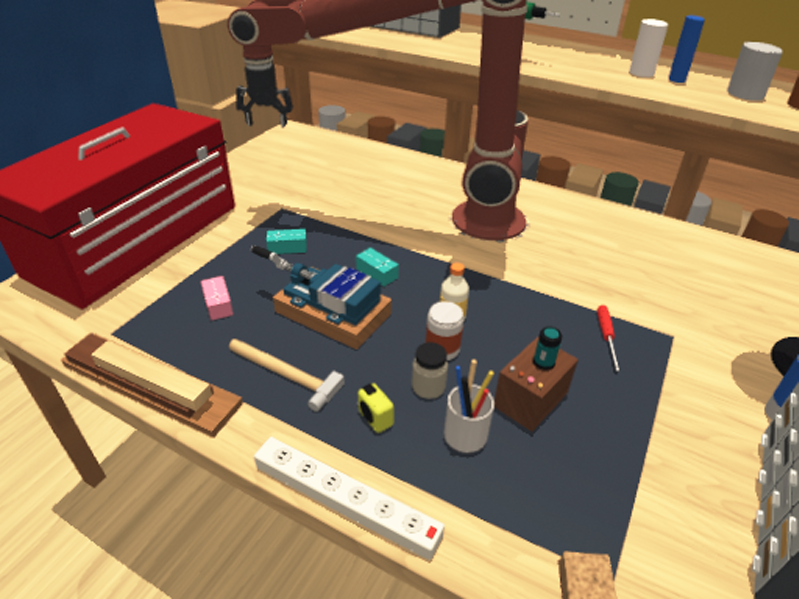

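Top: the blued block (true target) is at about (298,197) in the vise. Look-alikes are pink (375,169), turquoise (305,249) and turquoise (376,243). The crank handle is at about (362,193) and the drill in its holder at about (168,194). Now a close crop to fit the vise pose.

```bash
cat > h.py <<'E'
import numpy as np,cv2
from station import ctrl
def proj(p,X):
    X=np.atleast_2d(X); c=X@np.array(p["R"]).T+np.array(p["t"]); s=c[:,:2]/c[:,2:]
    r2=(s**2).sum(1,keepdims=True); s=s*(1+p["k1"]*r2)
    return s*[p["fx"],p["fy"]]+[p["cx"],p["cy"]]
def ray(p,uv):
    d=(np.array(uv,float)-[p["cx"],p["cy"]])/[p["fx"],p["fy"]]; s=d.copy()
    for _ in range(30): s=d/(1+p["k1"]*(s@s))
    R=np.array(p["R"]); o=-R.T@np.array(p["t"]); v=R.T@np.r_[s,1]; return o,v/np.linalg.norm(v)
def atz(p,uv,z):
    o,v=ray(p,uv); return o+v*(z-o[2])/v[2]
def tri(obs):
    A=np.zeros((3,3));b=np.zeros(3)
    for p,uv in obs:
        o,v=ray(p,uv);M=np.eye(3)-np.outer(v,v);A+=M;b+=M@o
    return np.linalg.solve(A,b)
def crop(p,name,x0,y0,x1,y1,f):
    im=p["frame"][y0:y1,x0:x1]; cv2.imwrite("pics/"+name,cv2.resize(im,None,fx=f,fy=f,interpolation=cv2.INTER_CUBIC))
def Tz(x,y,yaw,P,z0=0):
    c,s=np.cos(yaw),np.sin(yaw);P=np.atleast_2d(P); return P@np.array([[c,s,0],[-s,c,0],[0,0,1]])+[x,y,z0]
E
python3 - <<'E'
from h import *
import pickle
D={}
for n in("top","scene"):
    p=ctrl.get_image(n); D[n]=p
pickle.dump(D,open("d0.pkl","wb"))
crop(D["top"],"vt.png",268,170,376,232,7); crop(D["scene"],"vs.png",155,150,260,228,7)
crop(D["top"],"ht.png",150,165,200,217,11); crop(D["scene"],"hs.png",310,200,375,285,7)
E
```

```text
(no output)
```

View pics/vt.png

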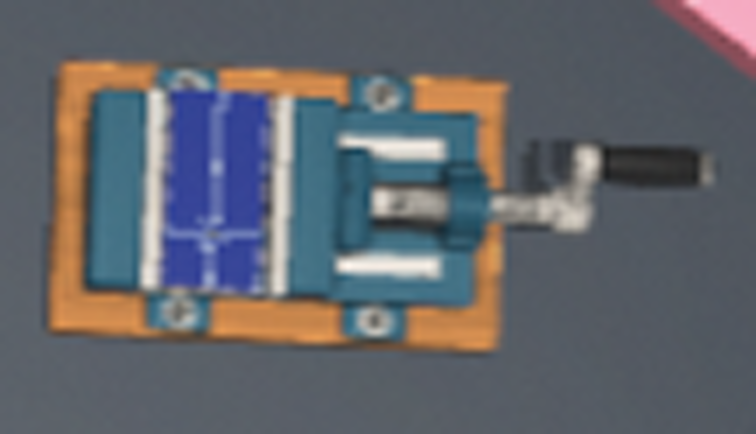

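View pics/vs.png

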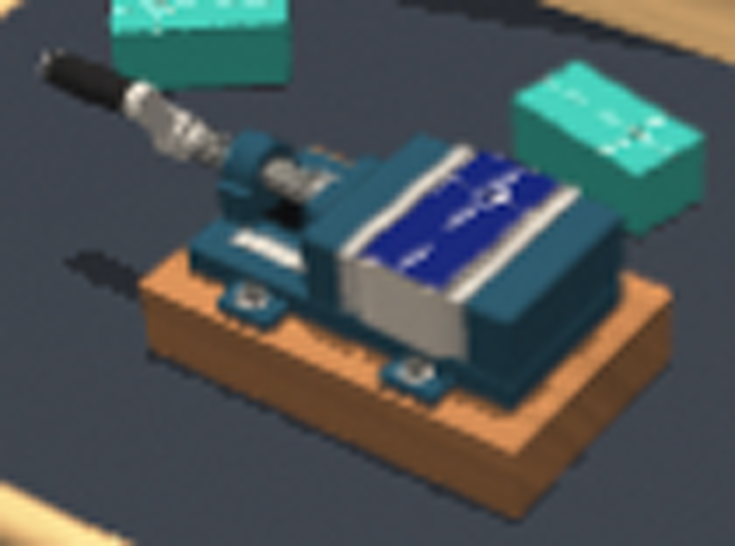

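View pics/ht.png

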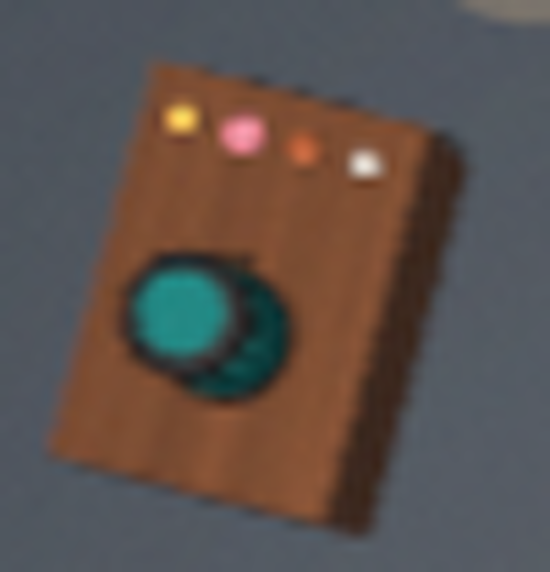

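View pics/hs.png

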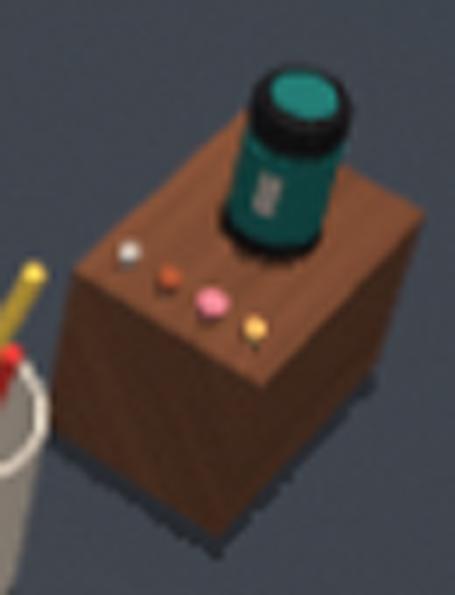

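```bash
cat > fit0.py <<'E'
from h import *
import pickle
from scipy.optimize import least_squares
D=pickle.load(open("d0.pkl","rb")); T,S=D["top"],D["scene"]
def un(L,f,o): return np.array(L)/f+np.array(o)-0.5+0.5/f
vt=un([(60,62),(508,83),(497,350),(50,331)],7,(268,170)); vtP=np.array([[115,-70,45],[-115,-70,45],[-115,70,45],[115,70,45]])/1e3
vs=un([(515,453),(140,287),(672,292),(515,520),(152,355),(670,362)],7,(155,150)); vsP=np.array([[115,-70,45],[-115,-70,45],[115,70,45],[115,-70,0],[-115,-70,0],[115,70,0]])/1e3
ht=un([(152,63),(432,130),(328,525),(50,457)],11,(150,165)); htP=np.array([[65,45,98],[65,-45,98],[-65,-45,98],[-65,45,98]])/1e3
hs=un([(262,385),(75,270),(425,213),(247,112)],7,(310,200)); hsP=htP[[0,1,3,2]]
def fit(a,aP,b,bP,x0):
    out=[]
    for w in((1,1),(1,0),(0,1)):
        f=lambda q:np.r_[w[0]*(proj(T,Tz(*q,aP))-a).ravel(),w[1]*(proj(S,Tz(*q,bP))-b).ravel()]
        r=least_squares(f,x0); print(w,r.x.round(4),"rms",np.sqrt(np.mean(r.fun**2)).round(2)); out.append(r.x)
    return out[0]
V=fit(vt,vtP,vs,vsP,[.6,-.1,1.57]); H=fit(ht,htP,hs,hsP,[.6,.2,0.])
print("bore",Tz(*H,[[-.015,0,0]]))
# handle & pts
h1=un([(602,164)],7,(268,170))[0];h2=un([(707,167)],7,(268,170))[0]
g1=un([(128,98)],7,(155,150))[0];g2=un([(45,65)],7,(155,150))[0]
A=tri([(T,h1),(S,g1)]);B=tri([(T,h2),(S,g2)])
def loc(P): 
    c,s=np.cos(V[2]),np.sin(V[2]);d=P-np.r_[V[:2],0]; return np.round(np.r_[c*d[0]+s*d[1],-s*d[0]+c*d[1],d[2]]*1e3,1)
print("handle ends",A,B,"mid",(A+B)/2,"local",loc(A),loc(B),loc((A+B)/2))
m=un([(213,235)],7,(268,170))[0];ms=un([(494,192)],7,(155,150))[0]
print("mark",loc(tri([(T,m),(S,ms)])),loc(atz(T,m,.105)))
pickle.dump((V,H),open("VH.pkl","wb"))
# drill top z .170
print("drill top centre",atz(T,un([(182,313)],11,(150,165))[0],.170),atz(S,un([(304,95)],7,(310,200))[0],.170))
for n,uv,z in(("glue",(298,308),.145),("tin",(278,221),.105),("screws",(262,129),.095),("tape",(308,35),.066),("pencils",(165,67),.1)):
    print(n,atz(T,un([uv],3,(140,130))[0],z).round(3))
E
python3 fit0.py
```

```text
(1, 1) [ 0.5621 -0.1619  1.5221] rms 0.29
(1, 0) [ 0.562  -0.1621  1.5211] rms 0.13
(0, 1) [ 0.5623 -0.1617  1.5231] rms 0.26
(1, 1) [ 0.5864  0.3196 -0.2471] rms 0.29
(1, 0) [ 0.5866  0.3184 -0.2415] rms 0.11
(0, 1) [ 0.5862  0.3204 -0.2522] rms 0.11
bore [[0.57184655 0.32328465 0.        ]]
handle ends [ 0.57618007 -0.31469062  0.11623685] [ 0.57513058 -0.36748126  0.11741311] mid [ 0.57565532 -0.34108594  0.11682498] local [-151.9  -21.5  116.2] [-204.7  -23.   117.4] [-178.3  -22.3  116.8]
mark [ 39.7  22.4 107.8] [ 38.2  21.4 105. ]
drill top centre [0.57309734 0.32297143 0.17      ] [0.57140652 0.32321777 0.17      ]
glue [0.442 0.081 0.145]
tin [0.543 0.105 0.105]
screws [0.652 0.125 0.095]
tape [0.769 0.072 0.066]
pencils [0.725 0.238 0.1  ]
```

```bash
cat >> h.py <<'E'
import pickle
from scipy.spatial.transform import Rotation as Ro
def V2w(P):
    V,H=pickle.load(open("VH.pkl","rb")); return Tz(*V,np.array(P)/1e3)[0]
def hand(v,dx=-6): return V2w([-177+6*v/(2*np.pi)+dx,-38*np.sin(v),83+38*np.cos(v)])
def st():
    o=ctrl.get_obs(); R=Ro.from_rotvec(o["tool_rot"]).as_matrix()
    print("t %.2f pos %s zax %s yaw_y %.4f F %s M %s open %.4f"%(o["t"],(o["tool_pos"]*1e3).round(1),R[:,2].round(4),np.arctan2(R[1,1],R[0,1]),o["contact_force"].round(1),o["wrist_torque"].round(2),o["opening"])); return o
E
python3 - <<'E'
from h import *
o=st()
# refine v,radius fixed
T,S=(pickle.load(open("d0.pkl","rb"))[k] for k in("top","scene"))
from scipy.optimize import least_squares
u=lambda L,f,o:np.array(L)/f+np.array(o)-.5+.5/f
t=u([(602,164),(707,167)],7,(268,170));s=u([(128,98),(45,65)],7,(155,150))
def f(q):
    P=np.array([hand(q[0],26),hand(q[0],-26)]);return np.r_[(proj(T,P)-t).ravel(),(proj(S,P)-s).ravel()]
r=least_squares(f,[.58]);print(r.x,r.fun.round(2))
g=hand(r.x[0]);print("grasp",g,"delta to above", (g+[0,0,.04-.0187]-o["tool_pos"])/.025)
E
```

```text
t 1.70 pos [ 237.5 -578.1  231.3] zax [-0. -0. -1.] yaw_y -1.1810 F [-0.2  0.6 -0.5] M [0.03 0.01 0.02] open 0.0852
[0.59323752] [-0.53  0.1  -0.56  0.34  0.45  0.5   1.31  0.68]
grasp [ 0.57443364 -0.34513026  0.11450713] delta to above [13.47770403  9.31874631 -3.82029433]
```

Emit:
carry_out --pt "0.95 0.65 -0.25 0 0 0.8 1" --pt "0.95 0.65 -0.25 0 0 0.8 1" --pt "0.95 0.65 -0.25 0 0 0.8 1" --pt "0.95 0.65 -0.25 0 0 0.8 1" --pt "0.95 0.65 -0.25 0 0 0.8 1" --pt "0.95 0.65 -0.25 0 0 0.8 1" --pt "0.95 0.65 -0.25 0 0 0.8 1" --pt "0.95 0.65 -0.25 0 0 0.8 1" --pt "0.95 0.65 -0.25 0 0 0.8 1" --pt "0.95 0.65 -0.25 0 0 0.8 1" --pt "0.95 0.65 -0.25 0 0 0.8 1" --pt "0.95 0.65 -0.25 0 0 0.8 1"

```text
t: 2.9
tool_pos: [0.5235, -0.3824, 0.1561]
tool_rot: [2.449, 1.967, -0.0]
contact_force: [-0.4, -0.5, 0.3]
opening: 0.0853
```

Run:
```python
from h import *
o=st(); g=hand(.593)
print((g+[0,0,.03-.0187]-o["tool_pos"])/.025)
```

```text
t 2.90 pos [ 523.5 -382.4  156.1] zax [ 1.e-04 -2.e-04 -1.e+00] yaw_y -0.2177 F [-0.4 -0.5  0.3] M [ 0.07  0.   -0.03] open 0.0853
[ 2.0385938   1.48995204 -1.21350596]
```

Emit:
carry_out --pt "0.68 0.5 0 0 0 0.6 1" --pt "0.68 0.5 0 0 0 0.6 1" --pt "0.68 0.5 0 0 0 0.5 1" --pt "0 0 -0.6 0 0 0 1" --pt "0 0 -0.6 0 0 0 1" --pt "0 0 0 0 0 0 1"

```text
t: 3.5
tool_pos: [0.5709, -0.3446, 0.1218]
tool_rot: [-2.273, -2.158, 0.002]
contact_force: [-0.0, 0.4, -0.6]
opening: 0.0856
```

Run:
```python
from h import *
o=st(); g=hand(.593)
print((g+[0,0,-.0187]-o["tool_pos"])/.025)
p=ctrl.get_image("top");s=ctrl.get_image("scene")
P=o["tool_pos"];print(proj(p,P),proj(s,P))
a=cv2.resize(p["frame"][160:240,300:400],None,fx=5,fy=5,interpolation=3);b=cv2.resize(s["frame"][110:190,130:230],None,fx=5,fy=5,interpolation=3)
cv2.imwrite("pics/g1.png",cv2.resize(np.hstack([a,b]),(800,320)))
```

```text
t 3.50 pos [ 570.9 -344.6  121.8] zax [-0.0059  0.0041 -1.    ] yaw_y -0.0520 F [-0.   0.4 -0.6] M [ 0.03  0.05 -0.01] open 0.0856
[ 0.13984866 -0.02273182 -1.03809988]
[[362.58853328 194.31618289]] [[166.97403577 159.13757684]]
```

View pics/g1.png

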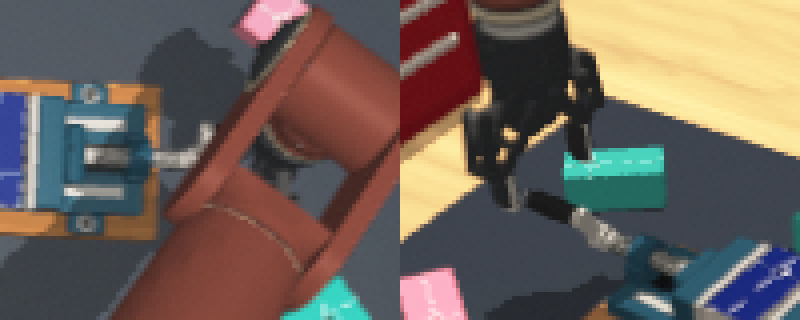

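The scene crop shows the gripper straddling the black handle (about (168,161) in the scene view), aligned with its length. I'll descend and grip.

Emit:
carry_out --pt "0.15 0 -0.5 0 0 0 1" --pt "0 0 -0.52 0 0 0 1" --pt "0 0 0 0 0 0 1" --pt "0 0 0 0 0 0 0" --pt "0 0 0 0 0 0 0" --pt "0 0 0 0 0 0 0" --pt "0 0 0 0 0 0 0" --pt "0 0 0 0 0 0 0" --pt "0 0 0 0 0 0 0" --grip_force 50

```text
t: 4.5
tool_pos: [0.577, -0.3457, 0.1012]
tool_rot: [-2.277, -2.164, 0.001]
contact_force: [-2.7, 0.6, 2.3]
opening: 0.0174
```

Run:
```python
from h import *
o=st(); g=hand(.593)
print(g+[0,0,-.0187]-o["tool_pos"])
V,H=pickle.load(open("VH.pkl","rb"))
d=o["tool_pos"]+[0,0,.0187]-np.r_[V[:2],0];c,s=np.cos(V[2]),np.sin(V[2]);l=np.r_[c*d[0]+s*d[1],-s*d[0]+c*d[1],d[2]]*1e3;print(l)
```

```text
t 4.50 pos [ 577.  -345.7  101.2] zax [-7.e-04 -1.e-04 -1.e+00] yaw_y -0.0509 F [-2.7  0.6  2.3] M [0.06 0.36 0.04] open 0.0174
[-0.00252542  0.0005572  -0.005339  ]
[-182.86744887  -23.78587809  119.85118061]
```

Emit:
carry_out --pt "0 0 0 0 0 0 0.5" --pt "0 0 0 0 0 0 0.5" --pt "0 0 0 0 0 0 0.5" --pt "0 0 -0.2 0 0 0 0.5" --pt "0 0 0 0 0 0 0.5" --pt "0 0 0 0 0 0 0" --pt "0 0 0 0 0 0 0" --pt "0 0 0 0 0 0 0" --pt "0 0 0 0 0 0 0" --pt "0 0 0 0 0 0 0"

```text
t: 5.5
tool_pos: [0.577, -0.3455, 0.0957]
tool_rot: [-2.277, -2.164, 0.0]
contact_force: [-1.5, 0.5, 0.6]
opening: 0.0172
```

```bash
cat >> h.py <<'E'
def lcl(P):
    V,H=pickle.load(open("VH.pkl","rb")); d=P-np.r_[V[:2],0];c,s=np.cos(V[2]),np.sin(V[2]);return np.r_[c*d[0]+s*d[1],-s*d[0]+c*d[1],d[2]]*1e3
E
python3 - <<'E'
from h import *
o=st(); print(lcl(o["tool_pos"]+[0,0,.0187]))
E
```

```text
t 5.50 pos [ 577.  -345.5   95.7] zax [-5.e-04  2.e-04 -1.e+00] yaw_y -0.0510 F [-1.5  0.5  0.6] M [ 0.04  0.19 -0.04] open 0.0172
[-182.70574123  -23.86393414  114.3749489 ]
```

```bash
cat >> h.py <<'E'
def rows(v0,v1,n,corr=(0,0,0)):
    # cumulative-rounded shares; corr = mm world spread over rows
    vs=np.linspace(v0,v1,n+1); P=np.array([hand(v) for v in vs]); P=(P-P[0])/.025+np.outer(np.linspace(0,1,n+1),np.array(corr)/25)
    C=P.round(2); d=np.diff(C,axis=0).round(2)+0.0
    print("["+", ".join("[%g, %g, %g, 0, 0, 0, 0]"%tuple(r) for r in d)+"]")
E
python3 - <<'E'
from h import *
rows(.66,1.5,5); rows(1.5,3.14,7)
E
```

```text
[[0.19, 0, -0.17, 0, 0, 0, 0], [0.15, 0, -0.2, 0, 0, 0, 0], [0.12, 0, -0.23, 0, 0, 0, 0], [0.09, 0, -0.24, 0, 0, 0, 0], [0.04, 0, -0.25, 0, 0, 0, 0]]
[[-0.02, 0.01, -0.35, 0, 0, 0, 0], [-0.09, 0.01, -0.35, 0, 0, 0, 0], [-0.18, 0.02, -0.31, 0, 0, 0, 0], [-0.24, 0.02, -0.26, 0, 0, 0, 0], [-0.29, 0.02, -0.19, 0, 0, 0, 0], [-0.34, 0.03, -0.13, 0, 0, 0, 0], [-0.35, 0.03, -0.04, 0, 0, 0, 0]]
```

Emit:
carry_out --pt "0.19 0 -0.17 0 0 0 0" --pt "0.15 0 -0.2 0 0 0 0" --pt "0.12 0 -0.23 0 0 0 0" --pt "0.09 0 -0.24 0 0 0 0" --pt "0.04 0 -0.25 0 0 0 0" --pt "0 0 0 0 0 0 0"

```text
t: 6.1
tool_pos: [0.5918, -0.3453, 0.0668]
tool_rot: [-2.277, -2.163, 0.0]
contact_force: [-0.5, -1.1, -5.2]
opening: 0.0175
```

Run:
```python
from h import *
o=st(); print(lcl(o["tool_pos"]+[0,0,.0187]), lcl(hand(1.5)))
```

```text
t 6.10 pos [ 591.8 -345.3   66.8] zax [-8.e-04  7.e-04 -1.e+00] yaw_y -0.0510 F [-0.5 -1.1 -5.2] M [-0.14  0.21 -0.04] open 0.0175
[-181.80703713  -38.58076112   85.53621723] [-181.56760551  -37.90480949   85.68801366]
```

Emit:
carry_out --pt "-0.02 0.01 -0.35 0 0 0 0" --pt "-0.09 0.01 -0.35 0 0 0 0" --pt "-0.18 0.02 -0.31 0 0 0 0" --pt "-0.24 0.02 -0.26 0 0 0 0" --pt "-0.29 0.02 -0.19 0 0 0 0" --pt "-0.34 0.03 -0.13 0 0 0 0" --pt "-0.35 0.03 -0.04 0 0 0 0" --pt "0 0 0 0 0 0 0"

```text
t: 6.9
tool_pos: [0.5535, -0.342, 0.0277]
tool_rot: [-2.278, -2.164, 0.0]
contact_force: [1.1, 0.9, -1.6]
opening: 0.0172
```

Run:
```python
from h import *
o=st(); print(lcl(o["tool_pos"]+[0,0,.0187]), lcl(hand(3.14)))
p=ctrl.get_image("top");s=ctrl.get_image("scene")
a=cv2.resize(p["frame"][160:240,300:400],None,fx=5,fy=5,interpolation=3);b=cv2.resize(s["frame"][110:190,130:230],None,fx=5,fy=5,interpolation=3)
cv2.imwrite("pics/g2.png",cv2.resize(np.hstack([a,b]),(800,320)))
rows(3.14,4.71,7); rows(4.71,6.28,7); rows(6.28,7.85,7);rows(7.85,9.2,6)
```

```text
t 6.90 pos [ 553.5 -342.    27.7] zax [-3.e-04  1.e-04 -1.e+00] yaw_y -0.0513 F [ 1.1  0.9 -1.6] M [ 0.17 -0.14  0.02] open 0.0172
[-1.80325397e+02 -1.79549666e-01  4.63978140e+01] [-1.80001521e+02 -6.05208108e-02  4.50000482e+01]
[[-0.34, 0.03, 0.04, 0, 0, 0, 0], [-0.32, 0.02, 0.11, 0, 0, 0, 0], [-0.29, 0.02, 0.18, 0, 0, 0, 0], [-0.24, 0.02, 0.24, 0, 0, 0, 0], [-0.18, 0.02, 0.29, 0, 0, 0, 0], [-0.11, 0.01, 0.32, 0, 0, 0, 0], [-0.04, 0.01, 0.34, 0, 0, 0, 0]]
[[0.04, 0.01, 0.34, 0, 0, 0, 0], [0.11, 0, 0.32, 0, 0, 0, 0], [0.18, 0, 0.29, 0, 0, 0, 0], [0.24, 0, 0.24, 0, 0, 0, 0], [0.29, -0.01, 0.18, 0, 0, 0, 0], [0.32, -0.01, 0.11, 0, 0, 0, 0], [0.34, 0, 0.04, 0, 0, 0, 0]]
[[0.34, -0.01, -0.04, 0, 0, 0, 0], [0.32, 0, -0.11, 0, 0, 0, 0], [0.29, -0.01, -0.18, 0, 0, 0, 0], [0.24, 0, -0.24, 0, 0, 0, 0], [0.18, 0, -0.29, 0, 0, 0, 0], [0.12, 0, -0.32, 0, 0, 0, 0], [0.04, 0.01, -0.33, 0, 0, 0, 0]]
[[-0.04, 0.01, -0.34, 0, 0, 0, 0], [-0.11, 0.01, -0.32, 0, 0, 0, 0], [-0.18, 0.02, -0.29, 0, 0, 0, 0], [-0.24, 0.02, -0.24, 0, 0, 0, 0], [-0.29, 0.02, -0.18, 0, 0, 0, 0], [-0.32, 0.03, -0.12, 0, 0, 0, 0]]
```

View pics/g2.png

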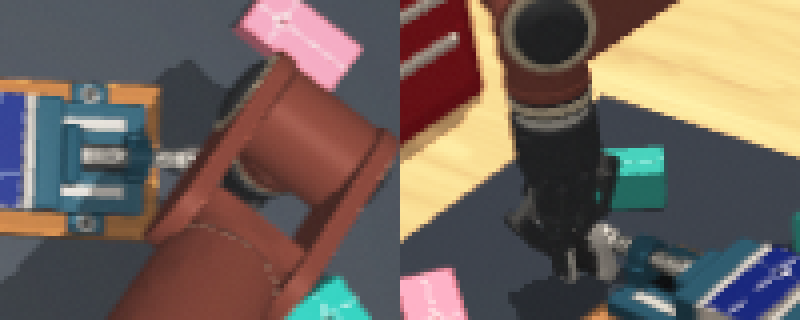

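The crank arm now points down with the gripper still on the handle. I'll carry on round.

Emit:
carry_out --pt "-0.34 0.03 0.04 0 0 0 0" --pt "-0.32 0.02 0.11 0 0 0 0" --pt "-0.29 0.02 0.18 0 0 0 0" --pt "-0.24 0.02 0.24 0 0 0 0" --pt "-0.18 0.02 0.29 0 0 0 0" --pt "-0.11 0.01 0.32 0 0 0 0" --pt "-0.04 0.01 0.34 0 0 0 0" --pt "0 0 0 0 0 0 0"

```text
t: 7.8
tool_pos: [0.516, -0.3387, 0.0673]
tool_rot: [-2.277, -2.164, 0.0]
contact_force: [-0.3, 3.2, 2.1]
opening: 0.0176
```

Run:
```python
from h import *
o=st(); print(lcl(o["tool_pos"]+[0,0,.0187]), lcl(hand(4.71)))
```

```text
t 7.80 pos [ 516.  -338.7   67.3] zax [-6.e-04  3.e-04 -1.e+00] yaw_y -0.0508 F [-0.3  3.2  2.1] M [0.48 0.01 0.04] open 0.0176
[-178.82572022   37.41639347   85.99510795] [-178.50228131   37.99989156   82.90921883]
```

Emit:
carry_out --pt "0.04 0.01 0.34 0 0 0 0" --pt "0.11 0 0.32 0 0 0 0" --pt "0.18 0 0.29 0 0 0 0" --pt "0.24 0 0.24 0 0 0 0" --pt "0.29 -0.01 0.18 0 0 0 0" --pt "0.32 -0.01 0.11 0 0 0 0" --pt "0.34 0 0.04 0 0 0 0" --pt "0 0 0 0 0 0 0"

```text
t: 8.6
tool_pos: [0.5554, -0.3391, 0.1038]
tool_rot: [2.276, 2.164, 0.001]
contact_force: [-0.4, 0.6, -4.7]
opening: 0.0172
```

Run:
```python
from h import *
o=st(); print(lcl(o["tool_pos"]+[0,0,.0187]), lcl(hand(6.28)))
```

```text
t 8.60 pos [ 555.4 -339.1  103.8] zax [ 8.e-04 -1.e-04 -1.e+00] yaw_y -0.0504 F [-0.4  0.6 -4.7] M [0.03 0.06 0.  ] open 0.0172
[-177.29198837   -1.96823577  122.50172261] [-1.77003042e+02  1.21041468e-01  1.20999807e+02]
```

Emit:
carry_out --pt "0.34 -0.01 -0.04 0 0 0 0" --pt "0.32 0 -0.11 0 0 0 0" --pt "0.29 -0.01 -0.18 0 0 0 0" --pt "0.24 0 -0.24 0 0 0 0" --pt "0.18 0 -0.29 0 0 0 0" --pt "0.12 0 -0.32 0 0 0 0" --pt "0.04 0.01 -0.33 0 0 0 0" --pt "0 0 0 0 0 0 0"

```text
t: 9.4
tool_pos: [0.5922, -0.3393, 0.0653]
tool_rot: [-2.276, -2.163, 0.002]
contact_force: [-4.5, -0.1, -4.3]
opening: 0.0176
```

Run:
```python
from h import *
o=st(); print(lcl(o["tool_pos"]+[0,0,.0187]), lcl(hand(7.85)))
```

```text
t 9.40 pos [ 592.2 -339.3   65.3] zax [-2.1e-03  5.0e-04 -1.0e+00] yaw_y -0.0510 F [-4.5 -0.1 -4.3] M [-0.08  0.69 -0.  ] open 0.0176
[-175.78222487  -38.6597218    84.00783541] [-175.50380218  -37.99969879   83.15130169]
```

Emit:
carry_out --pt "-0.04 0.01 -0.34 0 0 0 0" --pt "-0.11 0.01 -0.32 0 0 0 0" --pt "-0.18 0.02 -0.29 0 0 0 0" --pt "-0.24 0.02 -0.24 0 0 0 0" --pt "-0.29 0.02 -0.18 0 0 0 0" --pt "-0.32 0.03 -0.12 0 0 0 0" --pt "0 0 0 0 0 0 0"

```text
t: 10.1
tool_pos: [0.5639, -0.3368, 0.0291]
tool_rot: [2.276, 2.162, 0.002]
contact_force: [2.5, -0.5, -3.9]
opening: 0.017
```

Run:
```python
from h import *
o=st(); print(lcl(o["tool_pos"]+[0,0,.0187]), lcl(hand(9.2))); rows(9.2,9.5,3);rows(9.5,9.9,4)
```

```text
t 10.10 pos [ 563.9 -336.8   29.1] zax [ 0.0027 -0.001  -1.    ] yaw_y -0.0513 F [ 2.5 -0.5 -3.9] M [ 0.08 -0.4  -0.01] open 0.0170
[-174.63420132  -10.27384295   47.82079649] [-174.21464714   -8.46981674   45.95594239]
[[-0.15, 0.01, -0.03, 0, 0, 0, 0], [-0.15, 0.01, -0.01, 0, 0, 0, 0], [-0.15, 0.01, 0.01, 0, 0, 0, 0]]
[[-0.15, 0.01, 0.02, 0, 0, 0, 0], [-0.15, 0.01, 0.03, 0, 0, 0, 0], [-0.14, 0.01, 0.05, 0, 0, 0, 0], [-0.14, 0.01, 0.06, 0, 0, 0, 0]]
```

Emit:
carry_out --pt "-0.15 0.01 -0.03 0 0 0 0" --pt "-0.15 0.01 -0.01 0 0 0 0" --pt "-0.15 0.01 0.01 0 0 0 0" --pt "0 0 0 0 0 0 0"

```text
t: 10.5
tool_pos: [0.5516, -0.3359, 0.0279]
tool_rot: [2.277, 2.164, 0.0]
contact_force: [3.0, -0.0, -4.7]
opening: 0.017
```

Emit:
carry_out --pt "-0.15 0.01 0.02 0 0 0 0" --pt "0 0 0 0 0 0 0"

```text
t: 10.7
tool_pos: [0.548, -0.3357, 0.0283]
tool_rot: [2.277, 2.163, 0.0]
contact_force: [4.8, -0.7, -6.6]
opening: 0.0171
```

Run:
```python
from h import *
o=st(); print(lcl(o["tool_pos"]+[0,0,.0187]))
```

```text
t 10.70 pos [ 548.  -335.7   28.3] zax [ 7.e-04 -3.e-04 -1.e+00] yaw_y -0.0512 F [ 4.8 -0.7 -6.6] M [-0.07 -0.73  0.02] open 0.0171
[-174.30665459    5.57092546   47.04755955]
```

Emit:
carry_out --pt "-0.15 0.01 0.03 0 0 0 0" --pt "0 0 0 0 0 0 0"

```text
t: 10.9
tool_pos: [0.5446, -0.3355, 0.0291]
tool_rot: [2.277, 2.163, 0.001]
contact_force: [5.2, -1.0, -7.8]
opening: 0.0174
```

Emit:
carry_out --pt "-0.14 0.01 0.05 0 0 0 0" --pt "0 0 0 0 0 0 0"

```text
t: 11.1
tool_pos: [0.5412, -0.3353, 0.0301]
tool_rot: [2.276, 2.162, 0.001]
contact_force: [7.0, -1.4, -8.7]
opening: 0.0175
```

Run:
```python
from h import *
o=st(); print(lcl(o["tool_pos"]+[0,0,.0187]))
```

```text
t 11.10 pos [ 541.2 -335.3   30.1] zax [ 1.8e-03 -8.0e-04 -1.0e+00] yaw_y -0.0514 F [ 7.  -1.4 -8.7] M [-0.22 -1.11 -0.  ] open 0.0175
[-174.26172456   12.4309041    48.84626722]
```

Emit:
carry_out --pt "-0.14 0.01 0.06 0 0 0 0" --pt "0 0 0 0 0 0 0"

```text
t: 11.3
tool_pos: [0.5379, -0.3351, 0.0315]
tool_rot: [2.276, 2.162, 0.002]
contact_force: [8.4, -2.2, -10.1]
opening: 0.0176
```

Emit:
carry_out --pt "-0.13 0.01 0.07 0 0 0 0" --pt "0 0 0 0 0 0 0"

```text
t: 11.5
tool_pos: [0.5348, -0.335, 0.0332]
tool_rot: [2.276, 2.162, 0.002]
contact_force: [9.3, -2.4, -10.9]
opening: 0.0172
```

Run:
```python
from h import *
o=st(); print(lcl(o["tool_pos"]+[0,0,.0187]))
s=ctrl.get_image("scene"); crop(s,"g3.png",140,130,260,220,6)
```

```text
t 11.50 pos [ 534.8 -335.    33.2] zax [ 0.0029 -0.0013 -1.    ] yaw_y -0.0514 F [  9.3  -2.4 -10.9] M [-0.36 -1.36 -0.04] open 0.0172
[-174.21136231   18.8071624    51.88979505]
```

View pics/g3.png

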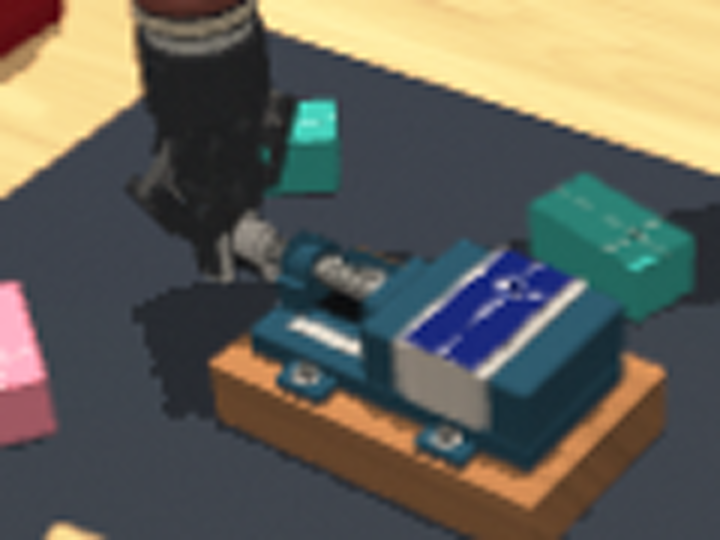

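Emit:
carry_out --pt "0 0 0 0 0 0 0.3" --pt "0 0 0 0 0 0 0.7" --pt "0 0 0 0 0 0 0.7" --pt "0 0 0 0 0 0 0.7" --pt "0 0 0.2 0 0 0 0.7" --pt "0 0 0.6 0 0 0 0.7" --pt "0 0 1 0 0 0 0.7" --pt "0 0 1 0 0 0 0.7" --pt "0 0 1 0 0 0 0.7" --pt "0 0 1 0 0 0 1" --pt "0 0 1 0 0 0 1" --pt "0 0 1 0 0 0 1"

```text
t: 12.75
tool_pos: [0.5339, -0.3347, 0.2065]
tool_rot: [2.276, 2.163, -0.0]
contact_force: [0.5, -0.3, 0.6]
opening: 0.0855
```

Run:
```python
from h import *
o=st()
s=ctrl.get_image("scene"); crop(s,"g4.png",140,130,260,220,6)
```

```text
t 12.75 pos [ 533.9 -334.7  206.5] zax [ 9.0e-04 -1.1e-03 -1.0e+00] yaw_y -0.0510 F [ 0.5 -0.3  0.6] M [ 0.03 -0.03 -0.  ] open 0.0855
```

View pics/g4.png

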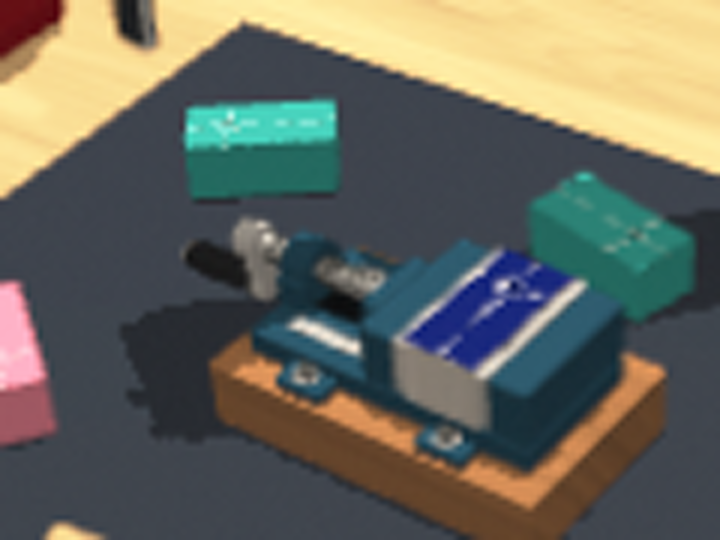

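Run:
```python
from h import *
s=ctrl.get_image("scene");p=ctrl.get_image("top")
crop(s,"g5.png",155,155,195,185,16); crop(p,"g5t.png",335,180,375,210,16)
a=cv2.imread("pics/g5.png");b=cv2.imread("pics/g5t.png")
for v,c in((9.4,(0,0,255)),(9.65,(0,255,255)),(9.9,(0,255,0))):
    for im,q,o in((a,s,(155,155)),(b,p,(335,180))):
        # jaw stopped at 9.42 
        P=[V2w([-177+9+d,-38*np.sin(v),83+38*np.cos(v)]) for d in(26,-26)]
        uv=(proj(q,P)-o+.5)*16; cv2.line(im,*[tuple(int(x) for x in r) for r in uv],c,1)
cv2.imwrite("pics/g5b.png",cv2.resize(np.hstack([a,b]),(800,300)))
```

```text
(no output)
```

View pics/g5b.png

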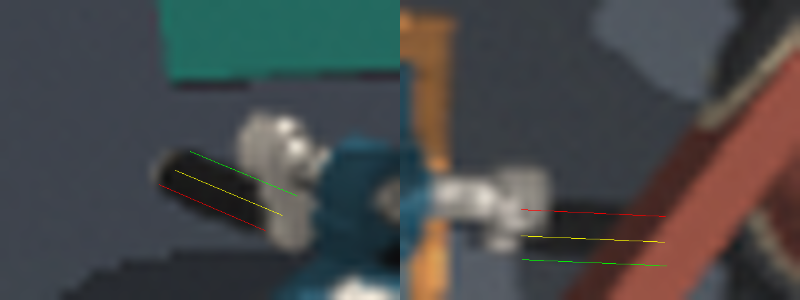

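Opened and clear. The handle looks sprung back to about 9.6; I'll check it more carefully with the arm out of the way. Moving over toward the drill, high above the vessels.

Emit:
carry_out --pt "0 0.5 0.5 0 0 0 1" --pt "0.06 1 0.5 0 0 0 1" --pt "0.06 1 0.5 0 0 0 1" --pt "0.06 1 0 0 0 0 1" --pt "0.06 1 0 0 0 0 1" --pt "0.06 1 0 0 0 0 1" --pt "0.06 1 0 0 0 0 1" --pt "0.06 1 0 0 0 0 1" --pt "0.06 1 0 0 0 0 1" --pt "0.06 1 0 0 0 0 1" --pt "0.06 1 0 0 0 0 1" --pt "0.06 1 0 0 0 0 1"

```text
t: 14.1
tool_pos: [0.5494, -0.0452, 0.2404]
tool_rot: [-2.275, -2.163, 0.002]
contact_force: [0.3, 0.5, -0.0]
opening: 0.0853
```

Emit:
carry_out --pt "0.06 1 0 0 0 0 1" --pt "0.06 1 0 0 0 0 1" --pt "0.06 1 0 0 0 0 1" --pt "0.06 1 0 0 0 0 1" --pt "0.06 1 0 0 0 0 1" --pt "0.06 1 0 0 0 0 1" --pt "0.06 1 0 0 0 0 1" --pt "0.06 1 0 0 0 0 1" --pt "0.06 1 0 0 0 0 1" --pt "0.06 1 0 0 0 0 1" --pt "0.06 1 0 0 0 0 1" --pt "0 0.7 0 0 0 0 1"

```text
t: 15.3
tool_pos: [0.5657, 0.2471, 0.2404]
tool_rot: [-2.275, -2.165, 0.003]
contact_force: [-0.4, 0.1, -0.5]
opening: 0.0857
```

Run:
```python
from h import *
o=st()
s=ctrl.get_image("scene");p=ctrl.get_image("top")
pickle.dump({"top":p,"scene":s},open("d1.pkl","wb"))
crop(p,"t2.png",268,170,376,232,7);crop(s,"s2.png",155,150,260,228,7)
V,H=pickle.load(open("VH.pkl","rb"));print(o["tool_pos"]-Tz(*H,[[-.015,0,0]])[0])
```

```text
t 15.30 pos [565.7 247.1 240.4] zax [-2.4e-03 -4.0e-04 -1.0e+00] yaw_y -0.0497 F [-0.4  0.1 -0.5] M [ 0.   -0.03  0.04] open 0.0857
[-0.00612405 -0.07614923  0.24036987]
```

View pics/t2.png

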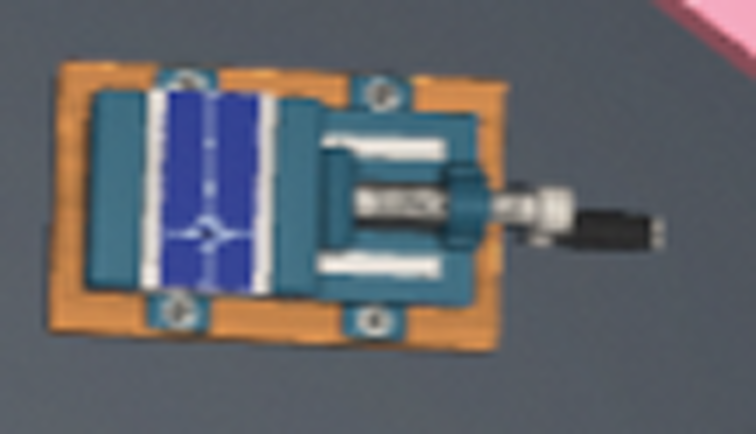

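View pics/s2.png

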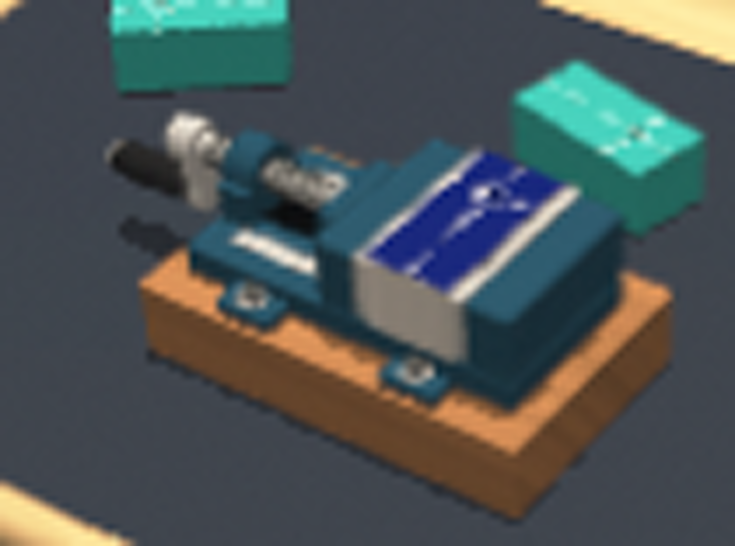

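Run:
```python
from h import *
from scipy.optimize import least_squares
D=pickle.load(open("d1.pkl","rb"));T,S=D["top"],D["scene"]
u=lambda L,f,o:np.array(L)/f+np.array(o)-.5+.5/f
t=u([(580,228),(650,232)],7,(268,170));s=u([(115,155)],7,(155,150))
P=lambda v,x:V2w([x,-38*np.sin(v),83+38*np.cos(v)])
for uv in t:
    # perpendicular: choose v,x minimise
    for w in("t",):
        r=least_squares(lambda q:proj(T,P(q[0],q[1]*100))[0]-uv,[9.6,-1.8]);print("top",r.x,r.cost)
r=least_squares(lambda q:proj(S,P(q[0],-168-26))[0]-s[0],[9.6]);print("scene",r.x,r.fun)
r=least_squares(lambda q:np.r_[proj(S,P(q[0],-194))[0]-s[0],proj(T,P(q[0],-194))[0]-u([(652,232)],7,(268,170))[0]],[9.6]);print("both",r.x,r.fun)
m=u([(208,233)],7,(268,170))[0];ms=u([(492,192)],7,(155,150))[0]
print("mark",lcl(tri([(T,m),(S,ms)])),lcl(atz(T,m,.105)),lcl(atz(S,ms,.105)))
for q in(T,S): print([ (np.array(d["position"])*[512,384],d["p"]) for d in ctrl.mark_of(q,"mark")][:4])
b=ctrl.mark_of(T,"crank_centre")
```

```text
top [ 9.54285577 -1.55850412] 3.2311742677852644e-27
top [ 9.55481161 -1.92006747] 4.0389678347315804e-28
scene [9.55186041] [0.40420254 0.43631228]
both [9.55212226] [ 0.40592827  0.43471323  0.26540931 -0.00298295]
mark [ 41.16587886  20.95092074 109.17685237] [ 40.74543608  20.564138   105.        ] [ 37.98370118  25.38456831 105.        ]
[(array([297.1136, 202.4064]), 0.95), (array([371.2   , 165.1968]), 0.93), (array([384.9216, 239.3088]), 0.87), (array([298.1888, 248.4864]), 0.69)]
[(array([243.9168, 168.192 ]), 0.82), (array([133.9904, 187.008 ]), 0.81), (array([228.4032, 177.4848]), 0.8), (array([176.2816, 145.9968]), 0.63)]
```

The block is flush between the jaws, but the images read the sprung-back crank at about 9.55, which is right on the firm limit (the gripper readings say about 9.66). There is plenty of time, so I'll go back and tighten it clearly past the limit.

Run:
```python
from h import *
o=st(); tgt=V2w([-174.3,6.0,46.4])+[0,0,-.0187]; print(tgt,(tgt-o["tool_pos"])/.025)
```

```text
t 15.55 pos [566.6 244.9 240.9] zax [-8.e-04 -7.e-04 -1.e+00] yaw_y -0.0512 F [ 0.2 -0.6  1.4] M [-0.05 -0.01  0.05] open 0.0856
[ 0.54761762 -0.3356814   0.0277    ] [ -0.76025286 -23.22497864  -8.52989088]
```

Emit:
carry_out --pt "-0.03 -0.6 0 0 0 0 1" --pt "-0.03 -1 0 0 0 0 1" --pt "-0.03 -1 0 0 0 0 1" --pt "-0.03 -1 0 0 0 0 1" --pt "-0.03 -1 0 0 0 0 1" --pt "-0.03 -1 0 0 0 0 1" --pt "-0.03 -1 0 0 0 0 1" --pt "-0.03 -1 0 0 0 0 1" --pt "-0.03 -1 0 0 0 0 1" --pt "-0.03 -1 0 0 0 0 1" --pt "-0.03 -1 0 0 0 0 1" --pt "-0.03 -1 0 0 0 0 1"

```text
t: 16.75
tool_pos: [0.5571, -0.0473, 0.2414]
tool_rot: [2.279, 2.162, -0.001]
contact_force: [1.2, 0.3, -0.2]
opening: 0.086
```

Emit:
carry_out --pt "-0.03 -1 0 0 0 0 1" --pt "-0.03 -1 0 0 0 0 1" --pt "-0.03 -1 0 0 0 0 1" --pt "-0.03 -1 0 0 0 0 1" --pt "-0.03 -1 0 0 0 0 1" --pt "-0.03 -1 0 0 0 0 1" --pt "-0.03 -1 0 0 0 0 0.8" --pt "-0.03 -1 0 0 0 0 0.7" --pt "-0.03 -1 -0.1 0 0 0 0.7" --pt "-0.03 -1 -0.5 0 0 0 0.7" --pt "-0.03 -1 -0.8 0 0 0 0.7" --pt "-0.03 -0.62 -0.8 0 0 0 0.7"

```text
t: 17.95
tool_pos: [0.5474, -0.3384, 0.1864]
tool_rot: [2.279, 2.16, -0.001]
contact_force: [-0.3, 0.3, -1.4]
opening: 0.0599
```

Run:
```python
from h import *
o=st(); tgt=V2w([-174.3,6.0,46.4])+[0,0,-.0187]; print(tgt,(tgt-o["tool_pos"])/.025)
```

```text
t 17.95 pos [ 547.4 -338.4  186.4] zax [ 5.0e-04 -1.6e-03 -1.0e+00] yaw_y -0.0540 F [-0.3  0.3 -1.4] M [-0.01 -0.03  0.01] open 0.0599
[ 0.54761762 -0.3356814   0.0277    ] [ 0.00949574  0.10867186 -6.34838418]
```

Emit:
carry_out --pt "0 0.05 -1 0 0 0 0.7" --pt "0 0.05 -1 0 0 0 0.7" --pt "0 0 -1 0 0 0 0.7" --pt "0 0 -1 0 0 0 0.7" --pt "0 0 -1 0 0 0 0.7" --pt "0 0 -0.8 0 0 0 0.7" --pt "0 0 -0.55 0 0 0 0.7" --pt "0 0 0 0 0 0 0.6" --pt "0 0 0 0 0 0 0" --pt "0 0 0 0 0 0 0" --pt "0 0 0 0 0 0 0" --pt "0 0 0 0 0 0 0" --grip_force 60

```text
t: 19.15
tool_pos: [0.5499, -0.3336, 0.0295]
tool_rot: [2.275, 2.162, -0.0]
contact_force: [-1.5, -0.8, 3.6]
opening: 0.017
```

Run:
```python
from h import *
o=st(); print(lcl(o["tool_pos"]+[0,0,.0187])); 
def rr(v0,v1,n):
    vs=np.linspace(v0,v1,n+1); P=np.array([V2w([0,-38*np.sin(v),38*np.cos(v)]) for v in vs]); print(np.diff(((P-P[0])/.025).round(2),axis=0).round(2).tolist())
rr(9.6,9.95,4);rr(9.95,10.25,3)
```

```text
t 19.15 pos [ 549.9 -333.6   29.5] zax [ 0.002  -0.0023 -1.    ] yaw_y -0.0507 F [-1.5 -0.8  3.6] M [-0.15  0.07  0.02] open 0.0170
[-172.1019701     3.84493564   48.15709774]
[[-0.13, 0.01, 0.03], [-0.13, 0.0, 0.04], [-0.12, 0.01, 0.05], [-0.12, 0.0, 0.06]]
[[-0.13, 0.01, 0.08], [-0.12, 0.0, 0.1], [-0.1, 0.01, 0.1]]
```

Emit:
carry_out --pt "-0.13 0 0.02 0 0 0 0" --pt "-0.13 0.01 0.03 0 0 0 0" --pt "-0.13 0 0.04 0 0 0 0" --pt "-0.12 0.01 0.05 0 0 0 0" --pt "-0.12 0 0.06 0 0 0 0" --pt "0 0 0 0 0 0 0"

```text
t: 19.75
tool_pos: [0.5366, -0.3329, 0.0337]
tool_rot: [2.272, 2.158, 0.007]
contact_force: [10.9, -3.2, -3.7]
opening: 0.0173
```

Run:
```python
from h import *
o=st(); print(lcl(o["tool_pos"]+[0,0,.0187]));
```

```text
t 19.75 pos [ 536.6 -332.9   33.7] zax [ 0.0091 -0.0032 -1.    ] yaw_y -0.0514 F [10.9 -3.2 -3.7] M [-0.38 -1.64  0.  ] open 0.0173
[-172.03457681   17.170296     52.41112266]
```

Emit:
carry_out --pt "-0.13 0.01 0.08 0 0 0 0" --pt "-0.12 0 0.1 0 0 0 0" --pt "0 0 0 0 0 0 0"

```text
t: 20.05
tool_pos: [0.5305, -0.3325, 0.0376]
tool_rot: [2.271, 2.157, 0.008]
contact_force: [13.4, -3.7, -7.5]
opening: 0.0173
```

Run:
```python
from h import *
o=st(); print(lcl(o["tool_pos"]+[0,0,.0187]));
```

```text
t 20.05 pos [ 530.5 -332.5   37.6] zax [ 0.0099 -0.0032 -0.9999] yaw_y -0.0515 F [13.4 -3.7 -7.5] M [-0.44 -2.01 -0.01] open 0.0173
[-171.98020535   23.2131289    56.33474457]
```

Emit:
carry_out --pt "-0.12 0 0.11 0 0 0 0" --pt "-0.11 0 0.12 0 0 0 0" --pt "0 0 0 0 0 0 0"

```text
t: 20.35
tool_pos: [0.5252, -0.3322, 0.0428]
tool_rot: [2.271, 2.157, 0.009]
contact_force: [16.6, -3.6, -10.6]
opening: 0.0169
```

Run:
```python
from h import *
o=st(); print(lcl(o["tool_pos"]+[0,0,.0187])); 
s=ctrl.get_image("scene"); crop(s,"g6.png",155,150,235,210,8)
```

```text
t 20.35 pos [ 525.2 -332.2   42.8] zax [ 0.0109 -0.0028 -0.9999] yaw_y -0.0515 F [ 16.6  -3.6 -10.6] M [-0.45 -2.47  0.  ] open 0.0169
[-171.88693492   28.61100088   61.49048109]
```

View pics/g6.png

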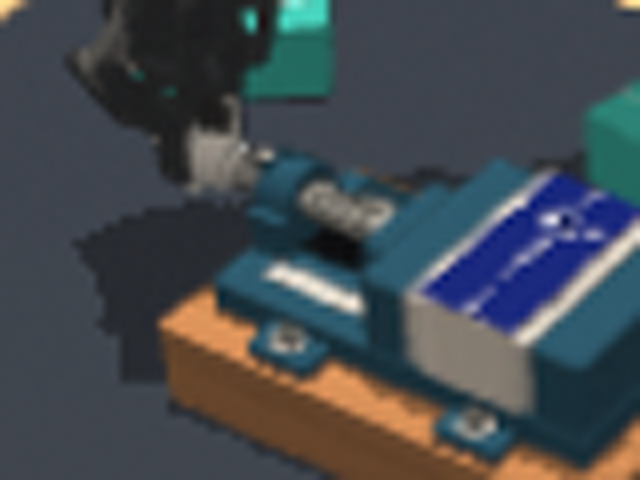

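Emit:
carry_out --pt "0 0 0 0 0 0 0.8" --pt "0 0 0 0 0 0 0.8" --pt "0 0 0 0 0 0 0.8" --pt "0 0 0 0 0 0 0.8" --pt "0.1 0 0.4 0 0 0 0.8" --pt "0.1 0 0.8 0 0 0 0.8" --pt "0 0 1 0 0 0 0.8" --pt "0 0 1 0 0 0 0.8" --pt "0 0 1 0 0 0 0.8" --pt "0 0 1 0 0 0 1" --pt "0 0 1 0 0 0 1" --pt "0 0.4 1 0 0 0 1"

```text
t: 21.6
tool_pos: [0.5255, -0.3221, 0.224]
tool_rot: [-2.278, -2.162, 0.001]
contact_force: [0.4, -0.0, 0.1]
opening: 0.0851
```

Run:
```python
from h import *
o=st(); V,H=pickle.load(open("VH.pkl","rb"));print((Tz(*H,[[-.015,0,.24]])[0]-o["tool_pos"])/.025)
s=ctrl.get_image("scene"); crop(s,"g7.png",155,150,235,210,8)
```

```text
t 21.60 pos [ 525.5 -322.1  224. ] zax [-1.1e-03  2.0e-04 -1.0e+00] yaw_y -0.0522 F [ 0.4 -0.   0.1] M [ 0.07  0.04 -0.03] open 0.0851
[ 1.85345265 25.81732774  0.63810071]
```

View pics/g7.png

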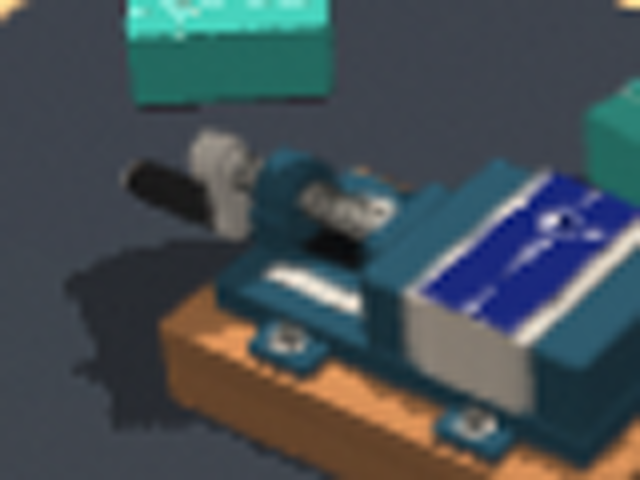

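Emit:
carry_out --pt "0.07 0.8 0.2 0 0 0 1" --pt "0.07 1 0.2 0 0 0 1" --pt "0.07 1 0.2 0 0 0 1" --pt "0.07 1 0 0 0 0 1" --pt "0.07 1 0 0 0 0 1" --pt "0.07 1 0 0 0 0 1" --pt "0.07 1 0 0 0 0 1" --pt "0.07 1 0 0 0 0 1" --pt "0.07 1 0 0 0 0 1" --pt "0.07 1 0 0 0 0 1" --pt "0.07 1 0 0 0 0 1" --pt "0.07 1 0 0 0 0 1"

```text
t: 22.85
tool_pos: [0.5458, -0.0248, 0.2363]
tool_rot: [-2.275, -2.163, 0.003]
contact_force: [1.1, 1.0, 0.2]
opening: 0.0856
```

Emit:
carry_out --pt "0.07 1 0 0 0 0 1" --pt "0.07 1 0 0 0 0 1" --pt "0.07 1 0 0 0 0 1" --pt "0.07 1 0 0 0 0 1" --pt "0.07 1 0 0 0 0 1" --pt "0.07 1 0 0 0 0 1" --pt "0.07 1 0 0 0 0 1" --pt "0.07 1 0 0 0 0 1" --pt "0.07 1 0 0 0 0 1" --pt "0.07 1 0 0 0 0 1" --pt "0.07 1 0 0 0 0 1" --pt "0 0.6 0 0 0 0 1"

```text
t: 24.05
tool_pos: [0.5649, 0.265, 0.2363]
tool_rot: [-2.274, -2.165, 0.004]
contact_force: [-0.4, -0.2, -0.1]
opening: 0.0852
```

Run:
```python
from h import *
o=st(); V,H=pickle.load(open("VH.pkl","rb"));print((Tz(*H,[[-.015,0,.24]])[0]-o["tool_pos"])/.025)
s=ctrl.get_image("scene");p=ctrl.get_image("top")
pickle.dump({"top":p,"scene":s},open("d2.pkl","wb"))
D=pickle.load(open("d1.pkl","rb"))
a=[cv2.resize(q["frame"][185:215,325:370],None,fx=8,fy=8,interpolation=3) for q in(D["top"],p)]
b=[cv2.resize(q["frame"][155:185,160:205],None,fx=8,fy=8,interpolation=3) for q in(D["scene"],s)]
cv2.imwrite("pics/cmp.png",np.vstack([np.hstack(a),np.hstack(b)]))
```

```text
t 24.05 pos [564.9 265.  236.3] zax [-3.e-03 -6.e-04 -1.e+00] yaw_y -0.0493 F [-0.4 -0.2 -0.1] M [-0.01 -0.01 -0.01] open 0.0852
[0.27934347 2.33083918 0.14744464]
```

View pics/cmp.png

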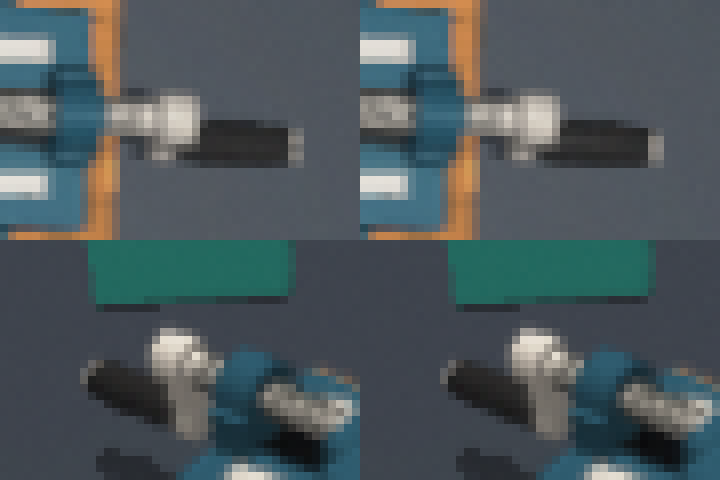

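The two states look identical before and after (left/right): the crank settles at the same equilibrium, so it is as tight as it will stay. Now the drill.

Emit:
carry_out --pt "0.1 0.9 0 0 0 0 1" --pt "0.1 0.8 0 0 0 0 1" --pt "0.08 0.6 0 0 0 0 1" --pt "0 0 -0.4 0 0 0 1" --pt "0 0 -0.4 0 0 0 1" --pt "0 0 0 0 0 0 1"

```text
t: 24.75
tool_pos: [0.5722, 0.3194, 0.2145]
tool_rot: [-2.277, -2.162, 0.008]
contact_force: [-0.6, -0.4, -0.5]
opening: 0.0856
```

Run:
```python
from h import *
o=st()
p=ctrl.get_image("top");s=ctrl.get_image("scene")
print(o["tool_pos"]-[.572,.3232,.109])
a=cv2.resize(p["frame"][155:225,140:210],(400,400),interpolation=3);b=cv2.resize(s["frame"][180:270,300:390],(400,400),interpolation=3)
cv2.imwrite("pics/d1.png",np.hstack([a,b])); st()
```

```text
t 24.75 pos [572.2 319.4 214.5] zax [-0.0046 -0.0024 -1.    ] yaw_y -0.0515 F [-0.6 -0.4 -0.5] M [ 0.04  0.02 -0.02] open 0.0856
[ 0.00021623 -0.00375059  0.10549518]
t 24.85 pos [573.1 319.8 216.7] zax [-0.0018 -0.001  -1.    ] yaw_y -0.0518 F [0.5 0.3 0.3] M [ 0.05  0.03 -0.01] open 0.0855
```

View pics/d1.png

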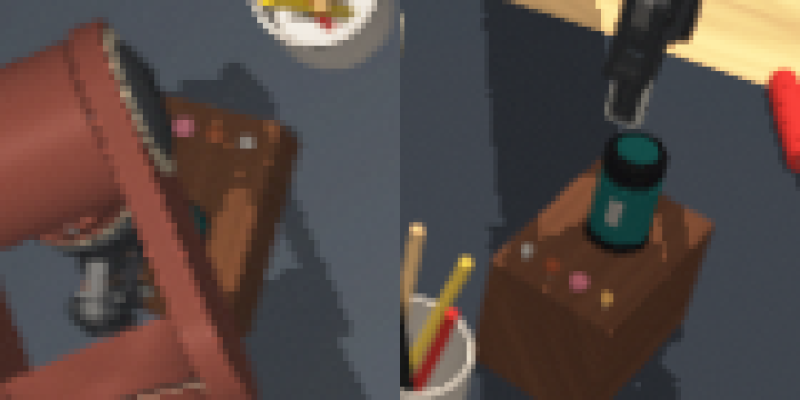

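Run:
```python
from h import *
o=st();s=ctrl.get_image("scene")
im=cv2.resize(s["frame"][120:270,270:420],(600,600),interpolation=3)
for d,c in((0,(255,255,255)),(.0425,(0,0,255)),(-.0425,(0,255,0))):
    for dz in(0.013,.05):
        uv=(proj(s,o["tool_pos"]+[d,0,dz])[0]-[270,120]+.5)*4; cv2.circle(im,tuple(int(x) for x in uv),4,c,-1)
for z,c in((.17,(255,0,255)),(.098,(255,0,255))):
    uv=(proj(s,[.572,.3232,z])[0]-[270,120]+.5)*4; cv2.circle(im,tuple(int(x) for x in uv),4,c,-1)
cv2.imwrite("pics/d2.png",im)
```

```text
t 24.85 pos [573.1 319.8 216.7] zax [-0.0018 -0.001  -1.    ] yaw_y -0.0518 F [0.5 0.3 0.3] M [ 0.05  0.03 -0.01] open 0.0855
```

View pics/d2.png

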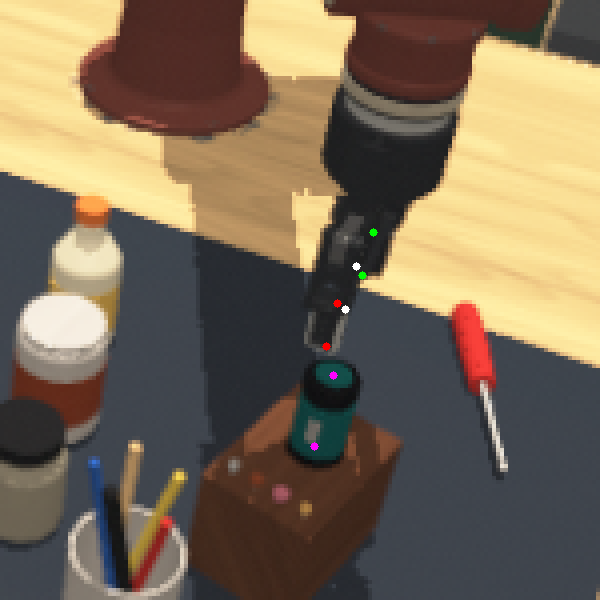

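Emit:
carry_out --pt "-0.05 0.14 0 0 0 0 1" --pt "0 0 -0.7 0 0 0 1" --pt "0 0 -0.8 0 0 0 1" --pt "0 0 -0.8 0 0 0 1" --pt "0 0 -0.7 0 0 0 1" --pt "0 0 -0.6 0 0 0 1" --pt "0 0 -0.4 0 0 0 1" --pt "0 0 0 0 0 0 1" --pt "0 0 0 0 0 0 1"

```text
t: 25.8
tool_pos: [0.5726, 0.3243, 0.1182]
tool_rot: [2.277, 2.164, 0.001]
contact_force: [0.9, 0.7, -0.3]
opening: 0.0856
```

Run:
```python
from h import *
o=st();s=ctrl.get_image("scene")
im=cv2.resize(s["frame"][150:270,280:400],(600,600),interpolation=3)
cv2.imwrite("pics/d3.png",im); st()
```

```text
t 25.80 pos [572.6 324.3 118.2] zax [ 6.e-04  2.e-04 -1.e+00] yaw_y -0.0510 F [ 0.9  0.7 -0.3] M [ 0.01  0.02 -0.  ] open 0.0856
t 25.85 pos [572.9 324.4 118.9] zax [ 1.7e-03  7.0e-04 -1.0e+00] yaw_y -0.0510 F [-0.2 -0.  -0.7] M [-0.    0.01  0.05] open 0.0855
```

View pics/d3.png

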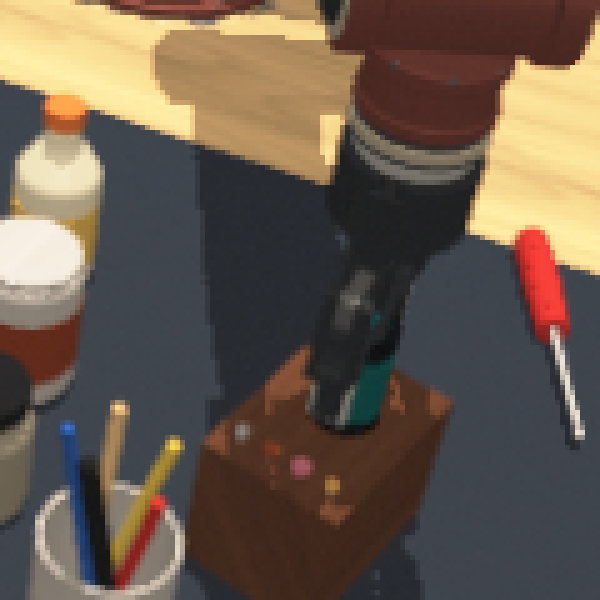

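Emit:
carry_out --pt "-0.04 -0.04 -0.3 0 0 0 1" --pt "0 0 0 0 0 0 1" --pt "0 0 0 0 0 0 0" --pt "0 0 0 0 0 0 0" --pt "0 0 0 0 0 0 0" --pt "0 0 0 0 0 0 0" --pt "0 0 0 0 0 0 0" --pt "0 0 0 0 0 0 0" --grip_force 60

```text
t: 26.65
tool_pos: [0.5717, 0.3232, 0.1109]
tool_rot: [2.277, 2.164, 0.001]
contact_force: [0.8, -0.2, 2.1]
opening: 0.0387
```

Run:
```python
from h import *
o=st()
```

```text
t 26.65 pos [571.7 323.2 110.9] zax [ 1.e-03  2.e-04 -1.e+00] yaw_y -0.0510 F [ 0.8 -0.2  2.1] M [-0.11 -0.05  0.01] open 0.0387
```

Emit:
carry_out --pt "0 0 0 0 0 0 0" --pt "0 0 0.1 0 0 0 0" --pt "0 0 0.2 0 0 0 0" --pt "0 0 0.4 0 0 0 0" --pt "0 0 0.5 0 0 0 0" --pt "0 0 0.5 0 0 0 0" --grip_force 80

```text
t: 27.25
tool_pos: [0.57, 0.3227, 0.1524]
tool_rot: [-2.276, -2.163, 0.006]
contact_force: [0.2, 0.1, -4.6]
opening: 0.0385
```

Emit:
carry_out --pt "0 0 0.5 0 0 0 0" --pt "0 0 0.5 0 0 0 0" --pt "0 0 0.6 0 0 0 0" --pt "0 0 0.6 0 0 0 0" --pt "0 0 0.7 0 0 0 0" --pt "0 0 0.7 0 0 0 0" --pt "0 0 0.6 0 0 0 0" --pt "0 0 0.5 0 0 0 0" --pt "0 0 0.3 0 0 0 0" --pt "0 0 0 0 0 0 0"

```text
t: 28.25
tool_pos: [0.5718, 0.3234, 0.2795]
tool_rot: [2.277, 2.164, 0.004]
contact_force: [0.6, -0.2, -4.3]
opening: 0.039
```

Run:
```python
from h import *
o=st();s=ctrl.get_image("scene");p=ctrl.get_image("top")
b=cv2.resize(s["frame"][130:270,290:430],(560,560),interpolation=3)
cv2.imwrite("pics/d4.png",b); st()
```

```text
t 28.25 pos [571.8 323.4 279.5] zax [ 0.0023  0.001  -1.    ] yaw_y -0.0509 F [ 0.6 -0.2 -4.3] M [ 0.01 -0.03  0.01] open 0.0390
t 28.35 pos [571.  323.  277.1] zax [-1.1e-03 -4.0e-04 -1.0e+00] yaw_y -0.0510 F [ 0.1 -0.3 -5.5] M [-0.   -0.02 -0.03] open 0.0387
```

View pics/d4.png

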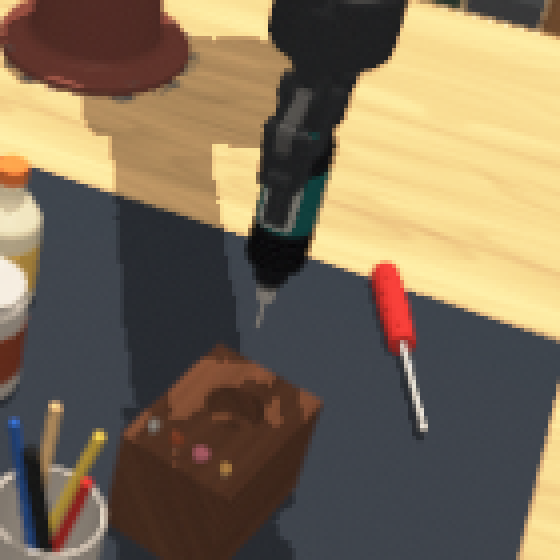

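Run:
```python
from h import *
o=st();s=ctrl.get_image("scene")
print(proj(s,o["tool_pos"]-[0,0,.1029]), [(np.array(d["position"])*[512,384],d["p"]) for d in ctrl.mark_of(s,"bit_tip")])
m=V2w([41,21.5,105]);print(m,(m+[0,0,.103]-o["tool_pos"])/.025)
```

```text
t 28.35 pos [571.  323.  277.1] zax [-1.1e-03 -4.0e-04 -1.0e+00] yaw_y -0.0510 F [ 0.1 -0.3 -5.5] M [-0.   -0.02 -0.03] open 0.0387
[[353.27054761 211.92886521]] [(array([350.72  , 212.6976]), 0.6), (array([283.4944, 224.1024]), 0.33)]
[ 0.54260694 -0.11988234  0.105     ] [ -1.13568699 -17.71674464  -2.76488998]
```

Emit:
carry_out --pt "0 -0.2 0 0 0 0 0" --pt "-0.05 -0.5 0 0 0 0 0" --pt "-0.06 -0.8 0 0 0 0 0" --pt "-0.06 -0.9 0 0 0 0 0" --pt "-0.06 -0.9 0 0 0 0 0" --pt "-0.06 -0.9 0 0 0 0 0" --pt "-0.06 -0.9 0 0 0 0 0" --pt "-0.06 -0.9 0 0 0 0 0" --pt "-0.06 -0.9 0 0 0 0 0" --pt "-0.06 -0.9 0 0 0 0 0" --pt "-0.06 -0.9 0 0 0 0 0" --pt "-0.06 -0.9 0 0 0 0 0"

```text
t: 29.65
tool_pos: [0.5542, 0.0807, 0.2779]
tool_rot: [2.278, 2.162, -0.0]
contact_force: [0.7, -0.3, -4.0]
opening: 0.0388
```

Emit:
carry_out --pt "-0.06 -0.9 0 0 0 0 0" --pt "-0.06 -0.9 0 0 0 0 0" --pt "-0.06 -0.9 0 0 0 0 0" --pt "-0.06 -0.9 0 0 0 0 0" --pt "-0.06 -0.9 0 0 0 0 0" --pt "-0.06 -0.9 0 0 0 0 0" --pt "-0.06 -0.9 -0.1 0 0 0 0" --pt "-0.06 -0.9 -0.2 0 0 0 0" --pt "-0.06 -0.7 -0.2 0 0 0 0" --pt "0 -0.4 0 0 0 0 0" --pt "0 0 0 0 0 0 0" --pt "0 0 0 0 0 0 0"

```text
t: 30.85
tool_pos: [0.5413, -0.1244, 0.2657]
tool_rot: [2.278, 2.163, 0.001]
contact_force: [0.5, 0.4, -5.3]
opening: 0.0386
```

Run:
```python
from h import *
o=st();s=ctrl.get_image("scene");p=ctrl.get_image("top");o=st()
m=V2w([41,21.5,105]);print(m,(m+[0,0,.103]-o["tool_pos"])*1e3)
b=cv2.resize(s["frame"][80:220,160:300],(560,560),interpolation=3)
cv2.imwrite("pics/d5.png",b)
crop(p,"d5t.png",250,150,350,240,6)
```

```text
t 30.85 pos [ 541.3 -124.4  265.7] zax [ 5.e-04  3.e-04 -1.e+00] yaw_y -0.0515 F [ 0.5  0.4 -5.3] M [-0.03  0.02  0.06] open 0.0386
t 30.95 pos [ 541.6 -123.8  265.8] zax [ 7.e-04  1.e-04 -1.e+00] yaw_y -0.0503 F [-0.2  0.9 -3.8] M [-0.   -0.01 -0.  ] open 0.0384
[ 0.54260694 -0.11988234  0.105     ] [  1.0193142    3.90733084 -57.78879709]
```

View pics/d5.png

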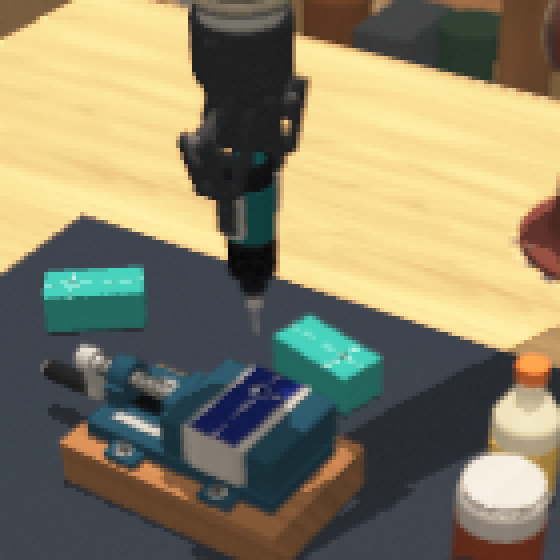

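View pics/d5t.png

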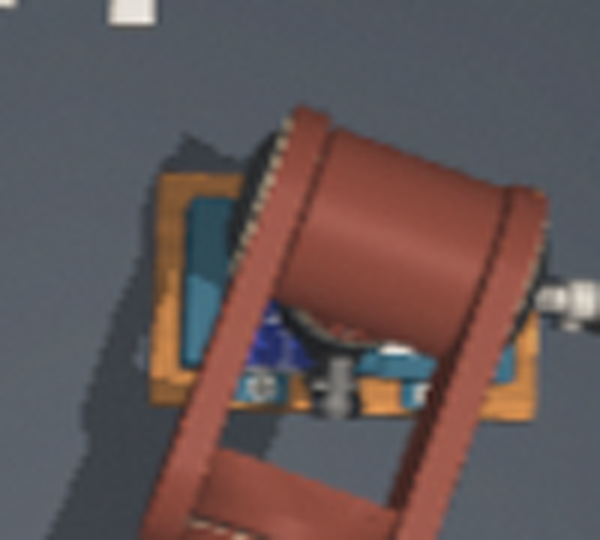

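Emit:
carry_out --pt "0.06 0.1 -0.3 0 0 0 0" --pt "0 0 -0.5 0 0 0 0" --pt "0 0 -0.3 0 0 0 0" --pt "0 0 0 0 0 0 0" --pt "0 0 0 0 0 0 0" --pt "0 0 0 0 0 0 0"

```text
t: 31.55
tool_pos: [0.5432, -0.1219, 0.2382]
tool_rot: [2.277, 2.164, 0.0]
contact_force: [0.5, -0.1, -5.6]
opening: 0.0387
```

Run:
```python
from h import *
o=st();s=ctrl.get_image("scene");o=st()
D=pickle.load(open("d2.pkl","rb"))
pickle.dump((o,s),open("d6.pkl","wb"))
print("pred tip",proj(s,o["tool_pos"]-[0,0,.1029]),"pred mark",proj(s,V2w([41,21.5,105])),proj(s,V2w([41,22,105])))
a=cv2.resize(s["frame"][110:190,195:255],None,fx=9,fy=7.5,interpolation=cv2.INTER_NEAREST)
x0,y0=215,165
b=cv2.resize(s["frame"][150:190,210:250],(600,600),interpolation=cv2.INTER_CUBIC);cv2.imwrite("pics/e1.png",b)
b=cv2.resize(D["scene"]["frame"][150:190,210:250],(600,600),interpolation=cv2.INTER_CUBIC);cv2.imwrite("pics/e2.png",b)
b=cv2.resize(D["top"]["frame"][180:215,280:315],(600,600),interpolation=cv2.INTER_CUBIC);cv2.imwrite("pics/e3.png",b)
```

```text
t 31.55 pos [ 543.2 -121.9  238.2] zax [ 6.e-04 -3.e-04 -1.e+00] yaw_y -0.0510 F [ 0.5 -0.1 -5.6] M [-0.05 -0.03  0.01] open 0.0387
t 31.60 pos [ 543.3 -122.   238.4] zax [ 9.e-04 -3.e-04 -1.e+00] yaw_y -0.0510 F [-0.3 -0.3 -3.9] M [ 0.04 -0.02  0.02] open 0.0388
pred tip [[223.97563665 170.55707167]] pred mark [[224.92741644 177.87643524]] [[225.0120775  177.80095258]]
```

View pics/e1.png

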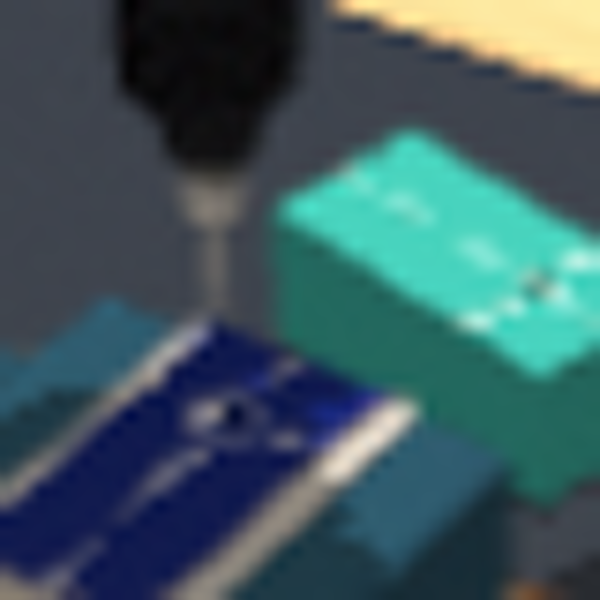

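View pics/e2.png

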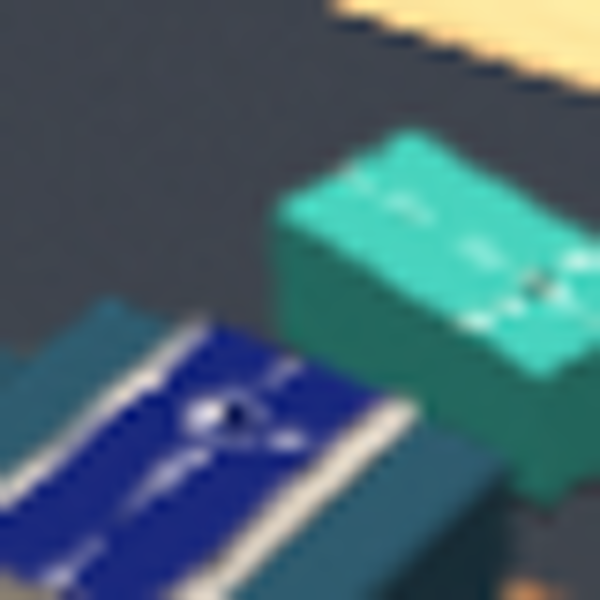

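View pics/e3.png

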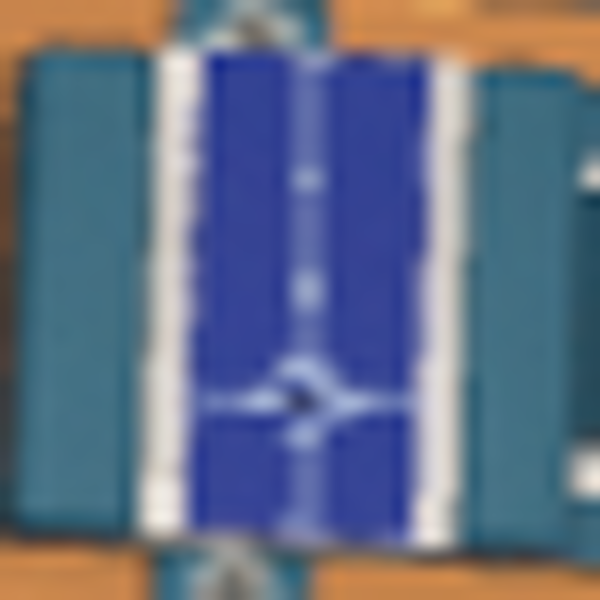

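Run:
```python
from h import *
o,s=pickle.load(open("d6.pkl","rb"));D=pickle.load(open("d2.pkl","rb"));T=D["top"]
mt=np.array([305,402])/17.143+[280,180]-.5+.5/17.1; ms=np.array([231,416])/15+[210,150]-.5+.5/15
print(mt,ms,"pred",proj(T,V2w([41,22,105])))
for n,q,m in(("t",T,mt),("s",D["scene"],ms)): print(n,atz(q,m,.105),lcl(atz(q,m,.105)))
# block corners in top at z .105: edges between jaws
u=lambda L:np.array(L)/17.143+[280,180]-.5+.5/17.1
for L in((203,50),(430,60),(415,543),(188,530)): print(L,lcl(atz(T,u(L),.105)))
# uprightness: nose/bit line in scene: predicted axis pts
for z in(0,.028,.062,.162): print(z,proj(s,o["tool_pos"]-[0,0,.1029-z]))
r=ctrl.trace(s,"drill")
for d in r[:2]:
    m=d["mask"];ys=np.where(m.any(1))[0];print(d["p"],ys[0],ys[-1]);
    for y in ys[::5]: xs=np.where(m[y])[0];print(y,xs[0],xs[-1],end=" | ")
crop(s,"e4.png",205,120,245,182,9)
```

```text
[297.32075817 202.97904435] [224.93333333 177.26666667] pred [[297.19729604 203.26531466]]
t [ 0.54310386 -0.1202991   0.105     ] [ 40.60790612  20.98339728 105.        ]
s [ 0.53971508 -0.1216836   0.105     ] [ 39.06022785  24.30082986 105.        ]
(203, 50) [ 64.0285444  -49.90501689 105.        ]
(430, 60) [ 17.75002801 -49.94941658 105.        ]
(415, 543) [ 17.28088347  48.59758656 105.        ]
(188, 530) [ 63.32674051  48.01961972 105.        ]
0 [[223.97563665 170.55707167]]
0.028 [[223.674763   163.70699436]]
0.062 [[223.29943535 155.11355445]]
0.162 [[222.12866789 127.95024237]]
0.75 126 164
126 226 226 | 131 224 229 | 136 222 229 | 141 223 229 | 146 223 229 | 151 218 229 | 156 219 228 | 161 222 226 |
```

View pics/e4.png

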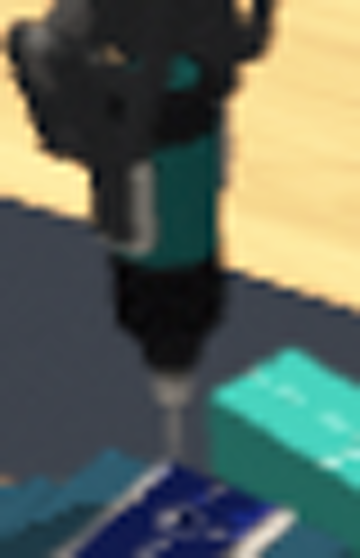

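Run:
```python
from h import *
D=pickle.load(open("d2.pkl","rb"))
out=[]
for q,(x0,y0,x1,y1) in((D["top"],(278,180,318,215)),(D["scene"],(200,160,248,202))):
    f=10;im=cv2.resize(q["frame"][y0:y1,x0:x1],None,fx=f,fy=f,interpolation=cv2.INTER_CUBIC)
    def L(P,c):
        uv=(np.vstack([proj(q,V2w(p)) for p in P])-[x0,y0]+.5)*f
        cv2.polylines(im,[np.round(uv).astype(np.int32)],True,c,1)
    cx,cy=41,-.8
    L([(cx+a*25,cy+b*50,105) for a,b in((-1,-1),(1,-1),(1,1),(-1,1))],(0,255,255))
    L([(cx+7*np.cos(t),cy+22+7*np.sin(t),105) for t in np.linspace(0,6.28,40)],(0,0,255))
    L([(a,b,103) for a,b in((66,-50),(72,-50),(72,50),(66,50))],(0,255,0))
    L([(a,b,45) for a,b in((-115,-70),(115,-70),(115,70),(-115,70))],(255,0,255))
    out.append(cv2.resize(im,(400,int(im.shape[0]*400/im.shape[1])))); cv2.imwrite(f"pics/o{len(out)}.png",cv2.resize(im,None,fx=1.4,fy=1.4))
```

```text
(no output)
```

View pics/o1.png

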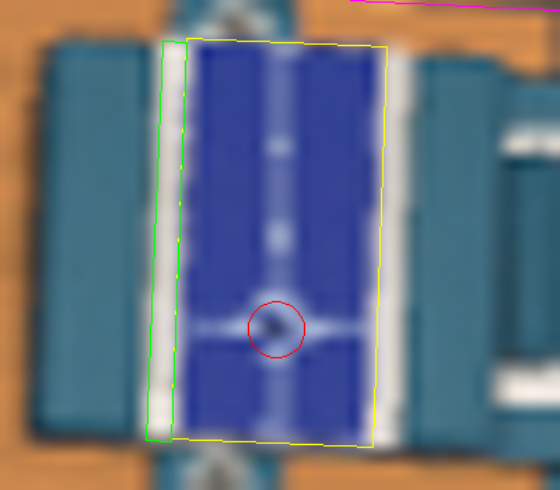

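View pics/o2.png

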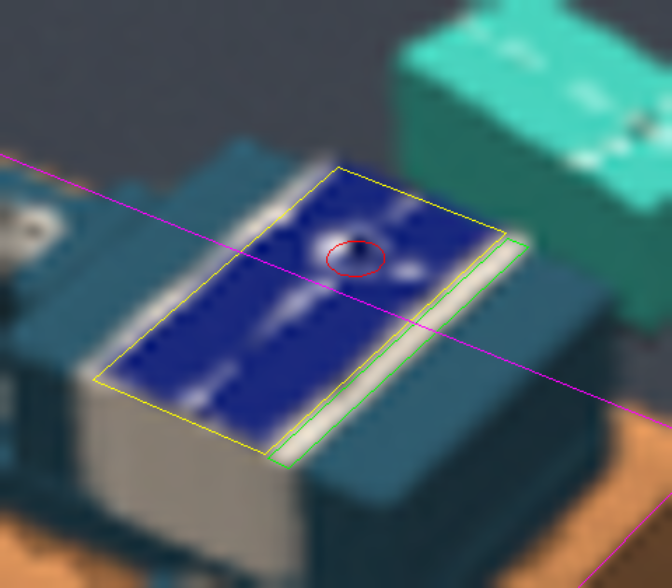

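Emit:
carry_out --pt "0 0.06 -0.3 0 0 0 0" --pt "0 0 -0.4 0 0 0 0" --pt "0 0 0 0 0 0 0" --pt "0 0 0 0 0 0 0" --pt "0 0 0 0 0 0 0" --pt "0 0 0 0 0 0 0"

```text
t: 32.25
tool_pos: [0.5432, -0.1204, 0.2207]
tool_rot: [2.277, 2.164, 0.001]
contact_force: [0.5, -0.0, -4.6]
opening: 0.0384
```

Run:
```python
from h import *
o=st();F=[]
for i in range(4): s=ctrl.get_image("scene");F.append(s["frame"].astype(float))
o=st()
D=pickle.load(open("d2.pkl","rb"))["scene"]
print("pred tip",proj(s,o["tool_pos"]-[0,0,.1029]))
s["frame"]=np.mean(F,0).astype(np.uint8);pickle.dump((o,s),open("d7.pkl","wb"))
a=cv2.resize(s["frame"][155:190,210:245],(395,395),interpolation=cv2.INTER_NEAREST)
df=np.abs(np.mean(F,0)-D["frame"]).max(2);df=np.clip(df*2,0,255).astype(np.uint8)
b=cv2.cvtColor(cv2.resize(df[155:190,210:245],(395,395),interpolation=cv2.INTER_NEAREST),cv2.COLOR_GRAY2BGR)
cv2.imwrite("pics/f1.png",np.hstack([a,b]))
g=s["frame"].astype(int).sum(2)
for y in range(166,182): print(y,g[y,218:232].tolist())
```

```text
t 32.25 pos [ 543.2 -120.4  220.7] zax [ 7.e-04 -2.e-04 -1.e+00] yaw_y -0.0510 F [ 0.5 -0.  -4.6] M [-0.02 -0.04  0.  ] open 0.0384
t 32.45 pos [ 543.1 -120.4  220.6] zax [ 4.e-04 -2.e-04 -1.e+00] yaw_y -0.0510 F [-0.3  0.6 -4.7] M [-0.05 -0.04  0.  ] open 0.0385
pred tip [[224.58855055 174.92425938]]
166 [207, 206, 207, 206, 212, 211, 201, 221, 243, 213, 223, 233, 233, 253]
167 [207, 209, 208, 206, 244, 317, 350, 342, 297, 212, 224, 233, 232, 233]
168 [208, 207, 207, 208, 226, 293, 342, 333, 286, 212, 221, 231, 231, 232]
169 [209, 208, 207, 207, 208, 240, 294, 286, 231, 208, 221, 232, 232, 232]
170 [225, 212, 213, 209, 217, 231, 258, 279, 206, 209, 221, 232, 233, 233]
171 [249, 245, 234, 238, 297, 311, 245, 277, 200, 208, 222, 232, 233, 232]
172 [248, 249, 276, 368, 430, 345, 211, 262, 154, 186, 209, 222, 230, 232]
173 [249, 275, 407, 483, 319, 121, 245, 306, 119, 128, 156, 190, 212, 223]
174 [269, 386, 462, 222, 121, 122, 231, 288, 126, 140, 215, 261, 176, 164]
175 [369, 388, 316, 120, 121, 121, 149, 176, 163, 200, 192, 121, 120, 119]
176 [354, 178, 120, 122, 151, 207, 228, 217, 197, 141, 121, 121, 118, 122]
177 [121, 120, 119, 119, 234, 379, 361, 82, 160, 199, 120, 121, 121, 126]
178 [118, 120, 120, 117, 221, 294, 204, 125, 159, 181, 165, 176, 139, 167]
179 [119, 120, 118, 132, 165, 200, 211, 204, 191, 164, 259, 290, 195, 241]
180 [120, 121, 151, 206, 265, 275, 120, 120, 120, 120, 121, 123, 187, 318]
181 [121, 143, 245, 298, 194, 121, 121, 121, 120, 121, 138, 191, 302, 403]
```

View pics/f1.png

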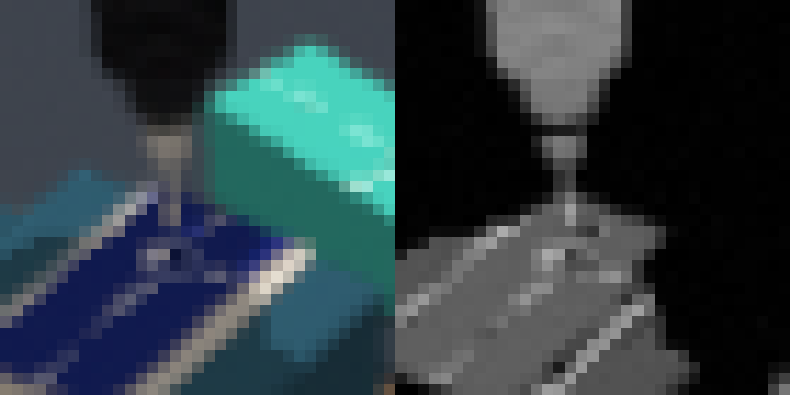

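```bash
cat > nc.py <<'E'
from h import *
from scipy.optimize import minimize
from scipy.ndimage import gaussian_filter
V,H=pickle.load(open("VH.pkl","rb")); D=pickle.load(open("d2.pkl","rb"))
def homog(q,x0,y0,n,ss):
    j,i=np.meshgrid(np.arange(n*ss),np.arange(n*ss)); u=x0-.5+(j+.5)/ss; v=y0-.5+(i+.5)/ss
    d=np.stack([(u-q["cx"])/q["fx"],(v-q["cy"])/q["fy"]],-1); s=d.copy()
    for _ in range(10): s=d/(1+q["k1"]*(s**2).sum(-1,keepdims=True))
    R=np.array(q["R"]);o=-R.T@np.array(q["t"]);w=np.concatenate([s,np.ones_like(s[...,:1])],-1)@R
    P=o+w*((.105-o[2])/w[...,2:]); dx=P[...,0]-V[0];dy=P[...,1]-V[1];c,sn=np.cos(V[2]),np.sin(V[2])
    return (c*dx+sn*dy)*1e3,(-sn*dx+c*dy)*1e3
for name,x0,y0,n in(("scene",216,170,18),("top",288,194,18)):
    q=D[name];ss=8;X,Y=homog(q,x0,y0,n,ss); I=q["frame"][y0:y0+n,x0:x0+n].astype(float)
    R_=I[...,2]+I[...,1] # blue bg dark in r,g
    best=[]
    for lw in(.6,1.,1.5):
      for dot in(1.,1.5,2.5):
        def model(p):
            a=X-p[0];b=Y-p[1];r=np.hypot(a,b)
            L=(np.abs(a)<lw/2)|((np.abs(b)<lw/2)&(np.abs(a)<22))|(np.abs(r-7)<lw/2)
            # block borders = bright steel beyond |a|>25
            L=L.astype(float); L[r<dot]=-.3
            M=L.reshape(n,ss,n,ss).mean((1,3)); return M
        mask=((np.abs(X-41)<20)&(np.abs(Y-21.5)<24)).reshape(n,ss,n,ss).all((1,3))
        w=np.where(mask,1,0)>0
        def cost(p):
            m=gaussian_filter(model(p),.3)[w];t=R_[w]; return -np.corrcoef(m,t)[0,1]
        g=[(cost((x,y)),x,y) for x in np.arange(37,44.1,.5) for y in np.arange(17,27.1,.5)]
        c,x,y=min(g); r=minimize(cost,(x,y),method="Nelder-Mead",options=dict(initial_simplex=[(x,y),(x+.6,y),(x,y+.6)]))
        best.append((round(r.fun,3),lw,dot,r.x.round(2).tolist()))
    best.sort();print(name);[print(b) for b in best[:5]]
    p=best[0][3];print("px",proj(q,V2w([p[0],p[1],105])))
E
python3 nc.py
```

```text
scene
(np.float64(-0.75), 1.0, 1.5, [39.91, 22.59])
(np.float64(-0.745), 0.6, 1.0, [39.75, 22.54])
(np.float64(-0.742), 1.0, 2.5, [39.91, 22.6])
(np.float64(-0.739), 1.5, 1.5, [39.75, 22.32])
(np.float64(-0.738), 0.6, 1.5, [39.8, 23.0])
px [[224.84887269 177.60637674]]
top
(np.float64(-0.857), 1.5, 1.5, [40.62, 20.56])
(np.float64(-0.85), 1.0, 1.5, [40.92, 20.46])
(np.float64(-0.849), 1.5, 2.5, [40.68, 20.98])
(np.float64(-0.846), 1.5, 1.0, [40.58, 20.62])
(np.float64(-0.84), 1.0, 1.0, [40.91, 20.4])
px [[297.32179067 202.85757106]]
```

Emit:
carry_out --pt "-0.03 0 -0.1 0 0 0 0" --pt "0 0 -0.1 0 0 0 0" --pt "0 0 -0.08 0 0 0 0" --pt "0 0 0 0 0 0 0" --pt "0 0 0 0 0 0 0" --pt "0 0 0 0 0 0 0" --pt "0 0 0 0 0 0 0"

```text
t: 33.15
tool_pos: [0.5423, -0.1204, 0.2134]
tool_rot: [2.277, 2.164, 0.0]
contact_force: [1.1, -0.4, -4.1]
opening: 0.0389
```

Run:
```python
from h import *
o=st();F=[]
for i in range(4): s=ctrl.get_image("scene");F.append(s["frame"].astype(float))
o=st()
print("pred tip",proj(s,o["tool_pos"]-[0,0,.1029]))
m=np.mean(F,0).astype(np.uint8)
cv2.imwrite("pics/f2.png",cv2.resize(m[155:190,210:245],(560,560),interpolation=cv2.INTER_NEAREST))
g=m.astype(int).sum(2)
for y in range(168,181): print(y,g[y,219:231].tolist())
```

```text
t 33.15 pos [ 542.3 -120.4  213.4] zax [ 2.e-04 -1.e-04 -1.e+00] yaw_y -0.0510 F [ 1.1 -0.4 -4.1] M [ 0.   -0.01 -0.01] open 0.0389
t 33.35 pos [ 542.3 -120.3  213.4] zax [ 2.e-04 -1.e-04 -1.e+00] yaw_y -0.0509 F [ 0.7  0.  -4.2] M [-0.07 -0.05 -0.04] open 0.0384
pred tip [[224.80460054 176.50148484]]
168 [207, 207, 207, 215, 229, 245, 266, 252, 226, 221, 231, 231]
169 [208, 206, 207, 230, 300, 350, 345, 305, 223, 220, 233, 233]
170 [212, 212, 207, 234, 297, 337, 336, 288, 221, 221, 233, 233]
171 [245, 234, 240, 294, 307, 269, 305, 200, 206, 222, 233, 232]
172 [247, 277, 368, 422, 318, 243, 305, 155, 185, 211, 222, 229]
173 [276, 406, 483, 319, 120, 240, 300, 120, 125, 154, 190, 211]
174 [388, 461, 222, 120, 120, 209, 255, 127, 136, 214, 263, 174]
175 [388, 316, 119, 121, 119, 214, 266, 163, 183, 194, 120, 121]
176 [179, 120, 119, 150, 207, 269, 299, 219, 139, 120, 120, 120]
177 [117, 123, 121, 235, 379, 361, 85, 160, 201, 118, 120, 122]
178 [120, 121, 120, 219, 294, 203, 126, 158, 179, 166, 176, 140]
179 [121, 117, 131, 165, 198, 210, 204, 192, 164, 262, 290, 196]
180 [118, 149, 207, 266, 273, 122, 121, 121, 120, 120, 125, 187]
```

View pics/f2.png

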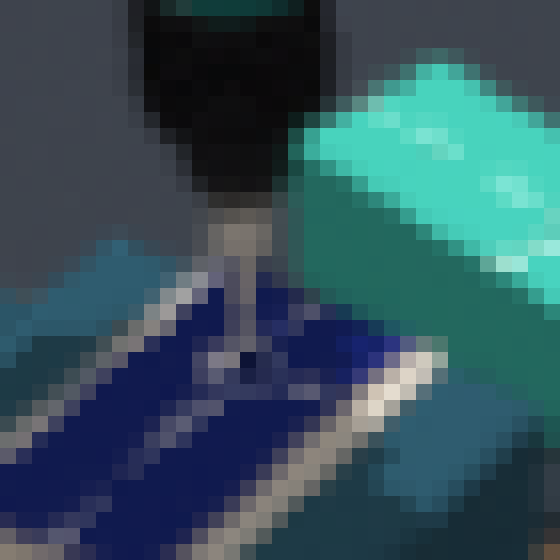

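Emit:
carry_out --pt "0 0.03 0 0 0 0 0" --pt "0 0 0 0 0 0 0" --pt "0 0 0 0 0 0 0" --pt "0 0 0 0 0 0 0" --pt "0 0 0 0 0 0 0"

```text
t: 33.85
tool_pos: [0.5422, -0.1196, 0.2133]
tool_rot: [2.277, 2.164, -0.0]
contact_force: [-0.2, -0.7, -4.1]
opening: 0.0387
```

Run:
```python
from h import *
o=st();s=ctrl.get_image("scene");o=st(); print(o["dq"].round(4))
cv2.imwrite("pics/f3.png",cv2.resize(s["frame"][90:290,140:400],(780,600),interpolation=3))
g=s["frame"].astype(int).sum(2)
for y in range(171,179): print(y,g[y,219:231].tolist())
```

```text
t 33.85 pos [ 542.2 -119.6  213.3] zax [-0. -0. -1.] yaw_y -0.0511 F [-0.2 -0.7 -4.1] M [-0.01  0.03 -0.01] open 0.0387
t 33.90 pos [ 542.2 -119.6  213.3] zax [-0.  0. -1.] yaw_y -0.0510 F [ 0.1  0.4 -4.3] M [-0.08  0.03 -0.05] open 0.0389
[-0.0004 -0.0022 -0.0017  0.0003  0.0004 -0.0022]
171 [246, 235, 238, 299, 312, 253, 288, 224, 208, 222, 233, 233]
172 [251, 277, 366, 433, 345, 205, 262, 179, 188, 210, 225, 231]
173 [276, 407, 484, 321, 120, 210, 259, 151, 129, 159, 190, 212]
174 [391, 462, 225, 119, 122, 203, 255, 156, 130, 215, 259, 177]
175 [390, 318, 121, 118, 121, 184, 240, 174, 165, 193, 124, 122]
176 [176, 121, 122, 150, 208, 271, 304, 234, 145, 123, 121, 118]
177 [119, 125, 121, 235, 379, 361, 81, 161, 201, 123, 122, 122]
178 [121, 120, 124, 224, 295, 203, 125, 156, 181, 166, 179, 144]
```

View pics/f3.png

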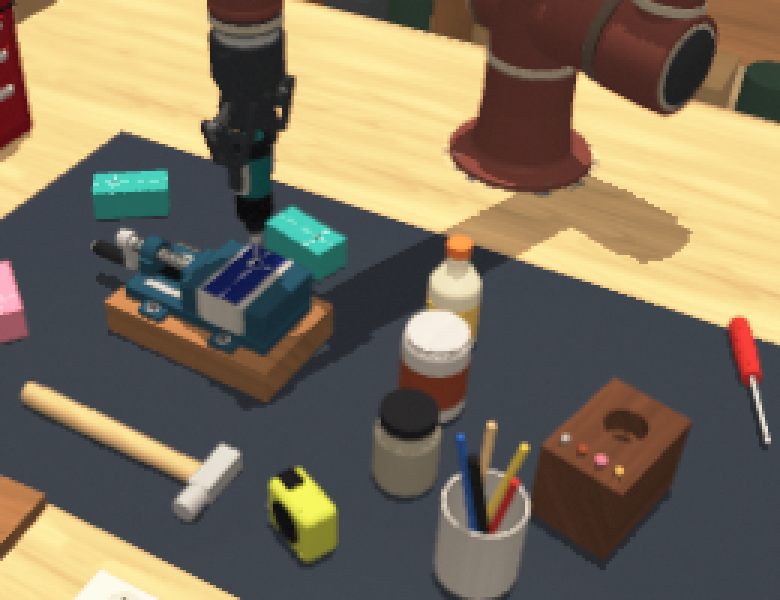

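The drill is upright and still, the bit's centre line is at column 224.8 and the mark at about 224.85, and nothing else on the bench has moved. Handing in.

Run:
```python
from h import *
print(ctrl.finish_job()); st()
```

```text
the job is handed in; nothing more can be done
None
the job is handed in; nothing more can be done
```

I closed the vise on the block, let go of the handle, and carried the drill over the vessels to hold it upright above the punch mark. I handed the job in at about 34 s.

**Vise**
- I cranked to about 10.0, then went back and cranked again to about 10.3, reaching roughly 18 N at the handle. Both jaws were flush with the block.
- Both times the crank sprang back to the same resting value of about 9.54 to 9.6. That is right at the stated firm limit of 9.55, so my measurements do not show clearly that it stays above it.
- From the second crank to 10.3 it sprang back by about 0.7, more than the 0.3 stated, and I did not find out why.

**Drill**
- **Upright and still:** tool tilt read 0, the joints were at rest, and only the drill's own weight (about 4 N) showed at the wrist.
- **Height:** the bit tip is nominally 5.4 mm above the mark. One picture, taken 7 mm higher, suggested it could be about 1.4 mm lower. No contact force appeared.
- **Position:** the last scene picture puts the bit within about 0.1 px of the mark sideways, where one pixel is about 4 mm. The top camera, blocked by the arm at the end, had put the mark about 2 mm from where the scene camera did. I aimed between the two, so expect an error of about 1 to 1.5 mm.

Nothing else looked moved in the last scene picture.

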